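# Move the hot plug lid of the warming pot to its rest with the lid lifter

### The job

The lid of the warming pot is too hot to touch: take the lid lifter from its rack, hook its two tines under the middle of the lid's loop handle, between its two beads, and lift the lid off the pot, keeping it level. Set the lid down gently in the cup of the lid rest, feeling for the cup because its height is not known, so that it sits fully home and level; then unhook the lifter without dragging the lid and put it back in the two saddles of its rack as it was. Do not touch the hot lid or pot with the gripper or arm, do not press hard with the lifter, and leave the weight, tommy bar, caliper and plastic shroud where they are.

Things in the scene. Friction and masses are not known exactly. Their poses are not given: they have to be found in the camera images.
- lifter_grip (a point): Middle of the lid lifter's handle: a dark wooden bar 26 x 26 mm in section, 125 mm long along y, 0.25 kg in all; grip it here from above across its width (fingers closing along x). z up, x the way the tines point. A cranked steel shank leads down from the bar to two tines whose lowest point is 108 mm straight below this point.
- rack: Fixed lifter rack: base 90 x 125 mm, two steel posts 47 mm either side along y, each with a U saddle: flat seat 110 mm above the table, flared cheeks 20 mm high, 5 mm play either side of the bar. The lifter hangs by the ends of its bar, tines between the posts pointing along x; it lifts straight up and goes back straight down. Origin on the table, z up.
- rack_seat (a point): Point of the rack where the lifter's handle middle (point lifter_grip) lies when it is at home: 123 mm above the table, half-way between the saddles. x is the way the tines should point.
- lid: Loose steel plug lid, 0.4 to 0.65 kg, closed on the pot. Origin at the centre of its underside, z up. Taper plug (radius 50 mm at the bottom, 59 mm at 10 mm up), flange of radius 70 mm from 10 to 15 mm up, flat-topped loop of 6 mm bar over the centre, its underside 22 mm above the flange. Mass centre on its axis: hooked over 9 mm off the loop's middle it tips.
- lid_loop (a point): Middle of the loop's top bar, on the bar's centre line, 40 mm above the lid's origin, 25 mm above the flange's top. The bar is 62 mm long along y, with a 12 mm round bead 22 mm either side of this point: both tines belong between the beads, which keep them from sliding out. The tines pass under the bar along x, from either side.
- pot: Fixed aluminium warming pot on a square grey hotplate (170 x 160 x 18 mm); pot outer radius 66 mm, inner radius 62 mm, rim 85 mm above the table. Origin on the table on the pot's axis. The pot and the rest may stand in either of two places, left or right.
- rest: Lid rest: foot of radius 75 mm, column, and an open cup (outer radius 66, inner 62, 12 mm deep) clamped on it, which does not give. Origin on the table on the axis. The lid's plug drops into the cup with 3 mm play all round, the flange landing on the rim. The rim stands anywhere from 76 to 131 mm above the table: not reported, to be felt for.
- weight: Bystander: bronze weight block 55 x 45 x 32 mm with a short stud, loose on the shelf; origin under its centre.
- tommy_bar: Bystander: brass tommy bar 150 mm long with ball ends, loose; origin under its centre.
- caliper: Bystander: steel dial caliper about 200 mm long, lying loose; origin under its middle.
- shroud: Bystander: grey plastic handle shroud 130 mm long, 40 mm high, loose; origin under its middle.
- lifter_hook (a point): Where the loop should hang: bottom of the tines' shallow V, on top, midway between them, 102 mm straight below lifter_grip. The tines are 6 mm round, 24 mm over both. From here they rise forward to tips 21 mm ahead (top 8 mm above this point) and back to the shank's upright (its face 21 mm behind, rising 46 mm before it cranks forward to the bar).
Mind the look-alikes: they are no part of the job. What is shaped like the lid but purple or yellow is not meant. Leave any red look-alike of the part that bears lifter_grip alone.

How it is judged:
By the outcome, as a careful person would: the job done as asked, in the order asked, and still so for the second after the job is handed in, with the robot touching nothing.
It also fails if it takes over 72 s, if anything falls off the work surface, if the arm or the gripper's body presses on something with over 40 N, if the wrist force passes 120 N, or if a joint passes its speed limit or range.

### The arm

A 6-joint arm with a two-finger parallel gripper is mounted at the origin on the work surface. World frame = base frame: x ahead of the robot, y to its left, z up, the work surface at z = 0. Lengths are in mm, angles in rad, forces in N, time in s.
With the tool pointing down it reaches from about 400 to 925 mm from the base axis. Payload 12.5 kg.
Tool frame: the origin (TCP) lies at the very end of the fingers, on their centre line; the grasp point (between the pads) lies 19 mm behind it (env.grasp_offset is the distance from the TCP to the grasp point, in mm); z points along the fingers, y is the direction in which the jaws open and shut (so a half turn about z gives the same grasp; the last joint's range is limited). The gripper opens to 95 mm and grips with 3 to 60 N. Pads are 20 mm wide; open, the fingers measure 119 mm over their backs; the gripper's body (75 mm by 180 mm) begins 59 mm behind the grasp point.
Start: joints at [-1.456, 0.491, 1.559, -0, 1.092, -0.106], TCP at [136.903, -609.84, 214.661] pointing down, gripper open.
Joint ranges: [-3.1, 3.1], [-0.84, 2.19], [0.05, 2.79], [-1.13, 4.28], [0.06, 2.93], [-2.69, 2.69]. Speed limits (rad/s): [2.22, 2.22, 2.79, 3.14, 3.14, 3.14].

### API

Orientations are given as [roll, pitch, yaw] about the fixed x, y, z axes, in that order (R = Rz(yaw) Ry(pitch) Rx(roll)).
In Python, from cell import env gives the robot as it stands. The module is installed in compiled form; this text tells all that it offers.
- The arm moves only by the shell command python3 -m pendant 'ROWS'. ROWS is JSON, one flat list of numbers, 5 for each row, row after row: the shift along the tool's x, y, z as a fraction of full scale, then the turn about the tool's z as a fraction of full scale, then the gripper's target within -1 to 1 (shut at 1, half-way at 0, fully open at -1). In form: [x, y, z, turn, grip, x, y, z, turn, grip, ...]. A call has 1 to 10 rows; each row shifts and turns the commanded pose from where the row before left it, along the tool's axes as they then stand; what a row does not reach is not made up. Full scale, the value 1, is 0.4 m for a shift and 180 degrees for a turn. A row lasts 1/8 s, in which the tool goes at most 62.5 mm and 10.7 degrees, less where a joint would pass 70% of its speed; a pose out of reach is approached as far as the arm can. A call with a number of a shift or a turn outside -1 to 1 is refused whole. A call with a gripper value outside its range is refused whole. The fingers move at their own pace and stop on an object; the grip force is fixed at half the most. Time passes only in rows, so rows that do not move let the fingers close. It gives the time, the measured TCP pose, the force and the opening at its end, in the units of the state.
- env.state(): the state, without advancing time (a new reading comes with each control period).
- env.read_camera(name): name is "scene" or "top" or "wrist"; returns the picture (400x640x3 uint8, red, green, blue); there is no depth.
- env.camera_model(name): a dict with "fx", "fy", "cx", "cy" (pixels), "k1" (the pictures are not rectified: a ray, as slopes to the right and down, at radius r is drawn at 1 + k1 r^2 times it, then the intrinsics apply), "view" (4x4, takes a point from world to camera coordinates); the wrist camera has in their place "tool_from_camera" (4x4, takes a point from camera to tool coordinates, whose origin is the TCP and whose axes are the flange's). Camera axes: x right, y down, z forward; pixel columns grow to the right and rows downward; lengths in mm; the calibration is good to about 2 mm. A picture is of the moment at which its call begins: read the wrist's pose just before it. camera_model takes no time and is no camera call.
- env.job_done(): hands the job in, once; it reports no verdict.
Trained networks look in the newest picture that a camera, given by its name, has taken for a name from the list of things; names that differ only in an ending like _2 or _b are one class to them, and where a whole thing is asked for, a point or a joint stands for the part that bears it (a point fixed in the world has none). Each returns a list of dicts, best first, with "confidence" (0 to 1); they miss things now and then, are a little off and sometimes report something else, mostly with a low value. They report only what shows in the picture. A call takes as long as a camera call. They do not tell look-alikes from the thing itself.
- env.masks_of(thing, camera): "region" (400x640 bool, what is visible of it).
- env.landmark_of(thing, camera): "xyz" ([x, y, z] in mm, in world coordinates, good to about 4 mm: a listed point, or the origin of a listed thing).
The state is a dict: "t": time; "joints": joint angles; "qvel": joint speeds; "tau": joint torques, N m; "eef_pos": TCP position; "tcp_rot": TCP orientation; "ft_force": force on the tool from outside, world axes, zero at the start; "moment": the same for the moment, N m; "opening": opening from 0.0 (shut) to 1.0 (fully open).
Only numpy, scipy, OpenCV 4.12 (cv2) and the standard library are available. Lean on these libraries where they do the work, as an engineer would, in place of code of your own. Each camera call takes 0.05 s, during which the arm holds its last target.

## Working session

There is one attempt and no reset: what is moved stays moved. The work goes in short steps, Python scripts to look and compute and a shell command to move; the robot and the scene stay as the last step left them, time stands still between calls to the robot, and variables do not carry over. Pictures are saved under pics/ and viewed, and the job is handed in when it is done.

```bash
mkdir -p pics; ls; python3 - <<'E'
from cell import env
import cv2
print(env.state())
for n in ("scene","top"):
    im=env.read_camera(n); cv2.imwrite(f"pics/{n}0.png",im[:,:,::-1])
    for th in ("lifter_grip","rack","rack_seat","lid","lid_loop","pot","rest","lifter_hook"):
        print(n,th,[([round(v) for v in d["xyz"]],round(d["confidence"],2)) for d in env.landmark_of(th,n)])
print(env.camera_model("top"));print(env.camera_model("wrist"))
print(env.state()["t"])
E
```

```text
pics
{'t': 0.0, 'joints': array([-1.45560508e+00,  4.91580692e-01,  1.55948277e+00,  1.27202904e-06,
        1.09168087e+00, -1.05611412e-01]), 'qvel': array([-0.00080072, -0.00077378, -0.00049049, -0.0012104 , -0.0001299 ,
       -0.00075047]), 'tau': array([ 1.15083541e-03, -6.12657809e+01, -2.58178246e+01,  6.93065068e-02,
        4.82994388e-02, -1.27278518e-04]), 'eef_pos': array([ 136.86907359, -609.56797691,  214.03714164]), 'tcp_rot': array([-3.14044751e+00, -1.22526441e-04,  2.20801998e-01]), 'ft_force': array([ 0.09087996, -0.48284476,  1.03026132]), 'moment': array([ 0.02996721, -0.00297734,  0.01950341]), 'opening': 1.0011991095836283}
scene lifter_grip [([491, 28, 126], 0.87), ([246, 282, 15], 0.85)]
scene rack [([491, 22, -1], 0.92)]
scene rack_seat [([493, 25, 126], 0.84)]
scene lid [([530, 247, 75], 0.69), ([729, 284, 1], 0.61), ([586, 450, 4], 0.58)]
scene lid_loop [([726, 281, 42], 0.87), ([588, 449, 45], 0.85), ([526, 245, 114], 0.83), ([551, -235, -2], 0.65), ([488, 19, -1], 0.52)]
scene pot [([528, 247, 4], 0.56)]
scene rest [([548, -237, -1], 0.72), ([530, 244, 
[... 772 characters left out ...]
1,
         4.66237477e+02],
       [ 1.83350113e-01,  6.67013699e-03, -9.83025048e-01,
         1.20676799e+03],
       [ 0.00000000e+00,  0.00000000e+00,  0.00000000e+00,
         1.00000000e+00]])}
{'fx': 292.62042377677585, 'fy': 292.62042377677585, 'cx': 319.28177122762156, 'cy': 202.42128879884558, 'k1': -0.025150122120351785, 'tool_from_camera': array([[ 7.84923900e-04, -9.64102355e-01, -2.65529721e-01,
         7.44071157e+01],
       [ 9.99999679e-01,  7.13473222e-04,  3.65542637e-04,
        -2.31135975e-01],
       [-1.62972172e-04, -2.65529923e-01,  9.64102605e-01,
        -1.70266218e+02],
       [ 0.00000000e+00,  0.00000000e+00,  0.00000000e+00,
         1.00000000e+00]])}
0.9
```

View pics/top0.png

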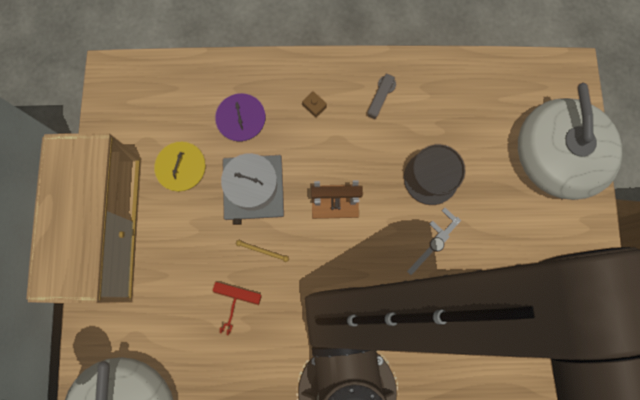

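View pics/scene0.png

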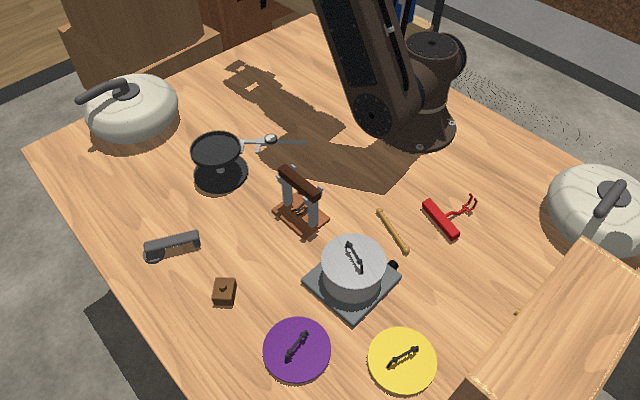

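Lookalikes for the lifter: the dark wooden one in the rack (top 336,192) and a red one (236,293); I choose the wooden one. For the lid: grey on the pot (249,180), purple (240,117) and yellow (180,166); I choose the grey one. I'll move over the rack and check close up.

```bash
cat > h.py <<'E'
from cell import env
import numpy as np, cv2
from scipy.spatial.transform import Rotation as Ro
def T():
    s=env.state(); return np.array(s["eef_pos"]),Ro.from_euler("xyz",s["tcp_rot"])
def wcam():
    p,R=T(); M=np.eye(4); M[:3,:3]=R.as_matrix(); M[:3,3]=p
    return M@env.camera_model("wrist")["tool_from_camera"]
def c2w(n): return wcam() if n=="wrist" else np.linalg.inv(env.camera_model(n)["view"])
def snap(n,f,crop=None,sc=1):
    C=c2w(n); im=env.read_camera(n); o=im
    if crop: x0,y0,x1,y1=crop; o=im[y0:y1,x0:x1]
    cv2.imwrite("pics/"+f,cv2.resize(o,None,fx=sc,fy=sc,interpolation=cv2.INTER_CUBIC)[:,:,::-1]); return im,C
def ray(n,C,u,v):
    m=env.camera_model(n); d=np.array([(u-m["cx"])/m["fx"],(v-m["cy"])/m["fy"]]); r=d.copy()
    for _ in range(20): r=d/(1+m["k1"]*(r@r))
    w=C[:3,:3]@np.array([r[0],r[1],1]); return C[:3,3],w
def atz(n,C,u,v,z):
    o,w=ray(n,C,u,v); return o+w*(z-o[2])/w[2]
def proj(n,C,P):
    m=env.camera_model(n); q=(np.linalg.inv(C)@np.append(P,1))[:3]; a=q[:2]/q[2]; a=a*(1+m["k1"]*(a@a))
    return np.array([m["cx"]+m["fx"]*a[0],m["cy"]+m["fy"]*a[1]])
def tri(rays):
    A=np.zeros((3,3));b=np.zeros(3)
    for o,w in rays:
        w=w/np.linalg.norm(w);P=np.eye(3)-np.outer(w,w);A+=P;b+=P@o
    return np.linalg.solve(A,b)
def plan(pos,yaw,step=55,start=None,syaw=None):
    p,R=T(); y=R.as_euler("xyz")[2]
    if start is not None: p=np.array(start)
    if syaw is not None: y=syaw
    d=np.array(pos)-p; n=int(max(np.ceil(np.linalg.norm(d)/step),np.ceil(abs(yaw-y)/np.radians(10)),1))
    for i in range(n):
        yy=y+(yaw-y)*i/n; s=d/n
        tx=[np.cos(yy),np.sin(yy)]; ty=[np.sin(yy),-np.cos(yy)]
        print([round((s[0]*tx[0]+s[1]*tx[1])/400,4),round((s[0]*ty[0]+s[1]*ty[1])/400,4),round(-s[2]/400,4),round(-(yaw-y)/n/np.pi,4)])
E
python3 - <<'E'
from h import *
plan([400,-390,320],0.9)
plan([480,20,300],1.571,start=[400,-390,320],syaw=.9)
E
```

```text
[np.float64(0.1089), np.float64(-0.056), np.float64(-0.0376), np.float64(-0.0309)]
[np.float64(0.1138), np.float64(-0.0452), np.float64(-0.0376), np.float64(-0.0309)]
[np.float64(0.1176), np.float64(-0.034), np.float64(-0.0376), np.float64(-0.0309)]
[np.float64(0.1204), np.float64(-0.0224), np.float64(-0.0376), np.float64(-0.0309)]
[np.float64(0.122), np.float64(-0.0107), np.float64(-0.0376), np.float64(-0.0309)]
[np.float64(0.1224), np.float64(0.0012), np.float64(-0.0376), np.float64(-0.0309)]
[np.float64(0.1218), np.float64(0.0131), np.float64(-0.0376), np.float64(-0.0309)]
[np.float64(0.1159), np.float64(-0.0601), np.float64(0.0062), -0.0267]
[np.float64(0.1205), np.float64(-0.0501), np.float64(0.0062), -0.0267]
[np.float64(0.1243), np.float64(-0.0399), np.float64(0.0062), -0.0267]
[np.float64(0.1272), np.float64(-0.0293), np.float64(0.0062), -0.0267]
[np.float64(0.1292), np.float64(-0.0186), np.float64(0.0062), -0.0267]
[np.float64(0.1303), np.float64(-0.0077), np.float64(0.0062), -0.0267]
[np.float64(0.1305), np.float64(0.0033), np.float64(0.0062), -0.0267]
[np.float64(0.1298), np.float64(0.0142), np.float64(0.0062), -0.0267]
```

```bash
python3 -m pendant '[0.109,-0.056,-0.038,-0.031,-1, 0.114,-0.045,-0.038,-0.031,-1, 0.118,-0.034,-0.038,-0.031,-1, 0.12,-0.022,-0.038,-0.031,-1, 0.122,-0.011,-0.038,-0.031,-1, 0.122,0.001,-0.038,-0.031,-1, 0.122,0.013,-0.038,-0.031,-1, 0,0,0,0,-1]'
python3 - <<'E'
from h import *
p,R=T(); print(p,R.as_euler("xyz"))
snap("wrist","w1.png"); 
plan([480,20,300],1.571)
E
```

```text
t: 1.9
eef_pos: [401.9, -388.1, 322.3]
tcp_rot: [3.139, 0.0, 0.907]
ft_force: [-0.2, -1.5, -0.4]
opening: 0.998
[ 401.85313113 -388.08145702  322.25528952] [3.13932034e+00 2.63804023e-04 9.07184901e-01]
[np.float64(0.1158), np.float64(-0.0595), np.float64(0.0067), np.float64(-0.0265)]
[np.float64(0.1204), np.float64(-0.0496), np.float64(0.0067), np.float64(-0.0265)]
[np.float64(0.1241), np.float64(-0.0394), np.float64(0.0067), np.float64(-0.0265)]
[np.float64(0.1269), np.float64(-0.029), np.float64(0.0067), np.float64(-0.0265)]
[np.float64(0.1289), np.float64(-0.0183), np.float64(0.0067), np.float64(-0.0265)]
[np.float64(0.13), np.float64(-0.0075), np.float64(0.0067), np.float64(-0.0265)]
[np.float64(0.1301), np.float64(0.0033), np.float64(0.0067), np.float64(-0.0265)]
[np.float64(0.1294), np.float64(0.0141), np.float64(0.0067), np.float64(-0.0265)]
```

View pics/w1.png

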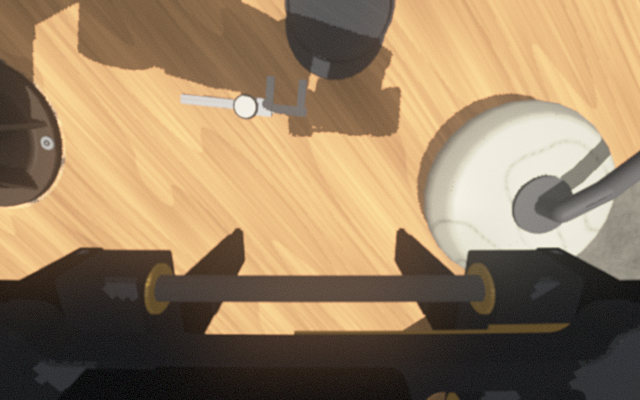

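Close view shows the caliper (245,105), the rest at the top edge and a kettle on the right. I'll stop to see the rest properly, then the rack.

```bash
python3 - <<'E'
from h import *
plan([545,-345,330],1.571)
E
```

```text
[np.float64(0.0774), np.float64(0.054), np.float64(-0.0054), np.float64(-0.053)]
[np.float64(0.0673), np.float64(0.066), np.float64(-0.0054), np.float64(-0.053)]
[np.float64(0.0555), np.float64(0.0763), np.float64(-0.0054), np.float64(-0.053)]
[np.float64(0.042), np.float64(0.0844), np.float64(-0.0054), np.float64(-0.053)]
```

```bash
python3 -m pendant '[0.077,0.054,-0.005,-0.053,-1, 0.067,0.066,-0.005,-0.053,-1, 0.055,0.076,-0.005,-0.053,-1, 0.042,0.084,-0.005,-0.053,-1, 0,0,0,0,-1]'
python3 - <<'E'
from h import *
p,R=T(); print(p,R.as_euler("xyz"))
snap("wrist","w2.png"); 
print([d for d in env.landmark_of("rest","wrist")])
plan([500,-75,300],1.571)
E
```

```text
t: 2.58
eef_pos: [544.5, -346.7, 327.8]
tcp_rot: [-3.141, -0.001, 1.57]
ft_force: [-0.1, -0.4, 0.5]
opening: 1.001
[ 544.50252463 -346.7004679   327.8082321 ] [-3.14052128e+00 -7.08184585e-04  1.56964195e+00]
[{'xyz': [553.3, -237.8, 4.3], 'confidence': 0.97}]
[np.float64(0.1133), np.float64(-0.0185), np.float64(0.0118), np.float64(-0.0003)]
[np.float64(0.1134), np.float64(-0.0184), np.float64(0.0118), np.float64(-0.0003)]
[np.float64(0.1134), np.float64(-0.0182), np.float64(0.0118), np.float64(-0.0003)]
[np.float64(0.1134), np.float64(-0.0181), np.float64(0.0118), np.float64(-0.0003)]
[np.float64(0.1134), np.float64(-0.018), np.float64(0.0118), np.float64(-0.0003)]
[np.float64(0.1134), np.float64(-0.0179), np.float64(0.0118), np.float64(-0.0003)]
```

View pics/w2.png

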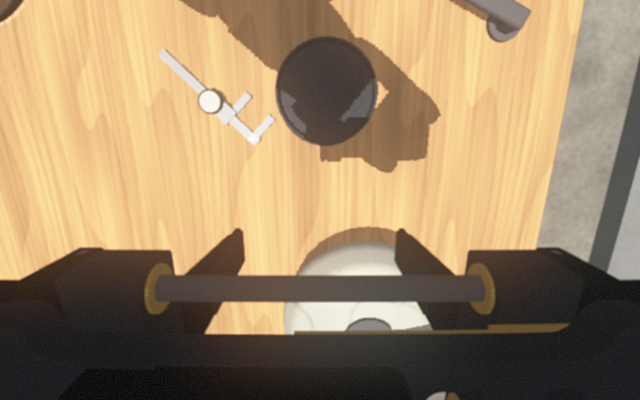

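Cup rim of the rest is a circle about (327,91), roughly 101 px across; the caliper is beside it.

```bash
python3 -m pendant '[0.113,-0.018,0.012,0,-1, 0.113,-0.018,0.012,0,-1, 0.113,-0.018,0.012,0,-1, 0.113,-0.018,0.012,0,-1, 0.113,-0.018,0.012,0,-1, 0.113,-0.018,0.012,0,-1, 0,0,0,0,-1]'
python3 - <<'E'
from h import *
p,R=T(); print(p,R.as_euler("xyz"))
im,C=snap("wrist","w3.png"); np.save("C3.npy",C)
for th in ("lifter_grip","rack","rack_seat","lifter_hook"): print(th,[(np.round(d["xyz"],1),round(d["confidence"],2)) for d in env.landmark_of(th,"wrist")])
# rest cup from w2
w2=cv2.imread("pics/w2.png",0)
c=w2[20:160,260:400]; 
m=(c<60).astype(np.uint8); print(m.sum())
cv2.imwrite("pics/cup.png",cv2.resize(cv2.imread("pics/w2.png")[20:160,260:400],None,fx=4,fy=4))
E
```

```text
t: 3.55
eef_pos: [499.7, -74.0, 300.3]
tcp_rot: [-3.141, 0.0, 1.568]
ft_force: [0.1, -0.9, -0.0]
opening: 1.001
[499.6924511  -74.04566314 300.33847146] [-3.14139676e+00  2.70830755e-05  1.56793503e+00]
lifter_grip [(array([490.4,  27.3, 126.1]), 0.62), (array([765. ,  78. ,  -1.1]), 0.16)]
rack [(array([488. ,  21.9,   0.9]), 0.82)]
rack_seat [(array([489.9,  26.4, 119.2]), 0.6)]
lifter_hook [(array([486.6,  26.2,  26. ]), 0.86)]
346
```

View pics/w3.png

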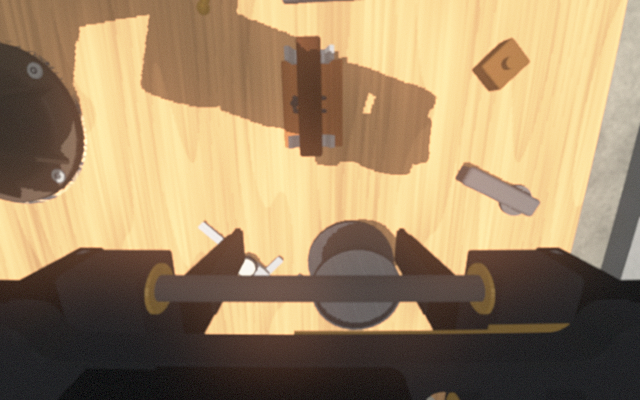

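View pics/cup.png

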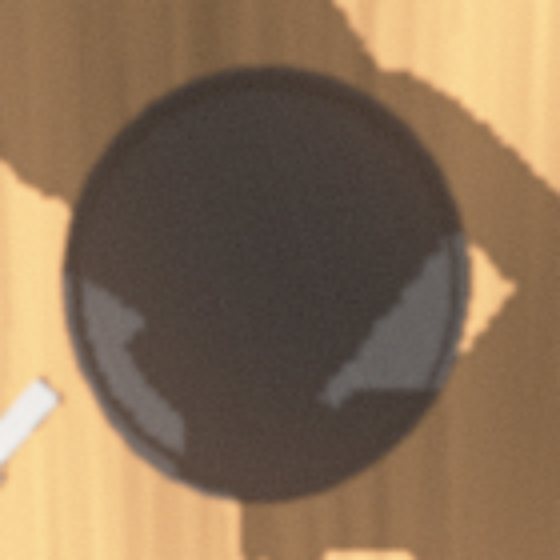

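```bash
python3 - <<'E'
import cv2,numpy as np
a=cv2.imread("pics/w3.png")[25:165,260:370]; b=cv2.imread("pics/scene0.png")[155:245,260:350]
a=cv2.resize(a,None,fx=4,fy=4,interpolation=2);b=cv2.resize(b,(400,400),interpolation=2)
o=np.zeros((560,840,3),np.uint8);o[:,:440]=a;o[:400,440:]=b
o=np.clip(o.astype(float)*1.6,0,255).astype(np.uint8)
cv2.imwrite("pics/crop1.png",o[:,:800])
E
```

```text
(no output)
```

View pics/crop1.png

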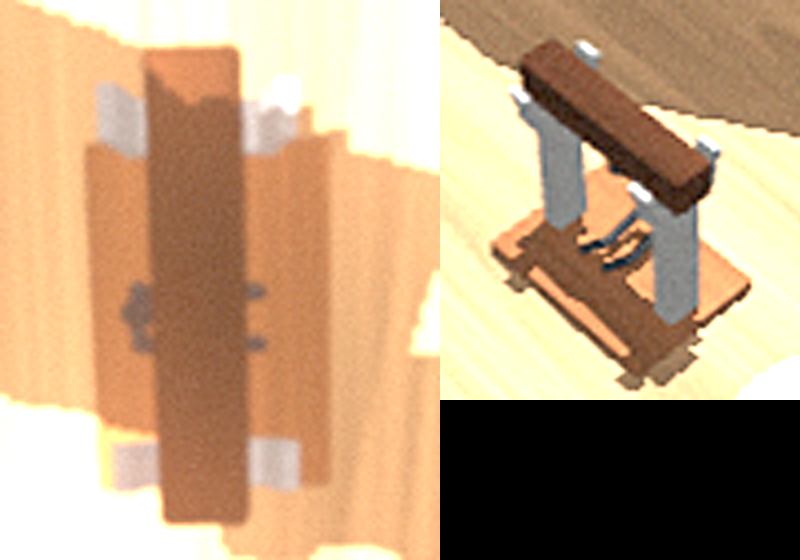

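The crop confirms it is the dark wooden lifter in the two saddles: tine tips show to the right (world +x), shank on the left. Next I measure the bar's centre and yaw from its corners.

```bash
python3 - <<'E'
from h import *
C=np.load("C3.npy")
cr=[(145,47),(240,45),(163,522),(247,524)]
P=[atz("wrist",C,260+x/4,25+y/4,136) for x,y in cr]
for p in P: print(np.round(p,1))
e=(P[0]+P[1])/2-(P[2]+P[3])/2; print(np.round(np.mean(P,axis=0),1),np.linalg.norm(e),np.degrees(np.arctan2(e[1],e[0])))
e=P[0]-P[2];print(np.degrees(np.arctan2(e[1],e[0])));e=P[1]-P[3];print(np.degrees(np.arctan2(e[1],e[0])))
# cup fit: try rim heights; ellipse edge points in w2 crop
p=np.array([544.5025,-346.7005,327.808]);R=Ro.from_euler("xyz",[-3.1405,-.000708,1.56964]);M=np.eye(4);M[:3,:3]=R.as_matrix();M[:3,3]=p
C2=M@env.camera_model("wrist")["tool_from_camera"]
pts=[(262,66),(65,270),(470,265),(270,502),(110,150),(120,400),(410,140),(430,400)]
from scipy.optimize import least_squares
pr=np.array([(260+x/4,20+y/4) for x,y in pts])
for z in (76,85,95,105,115,125,131):
    Q=np.array([atz("wrist",C2,u,v,z)[:2] for u,v in pr])
    f=least_squares(lambda c:np.hypot(*(Q-c[:2]).T)-c[2],[550,-237,66]); print(z,np.round(f.x,1),np.round(f.fun,1))
np.save("C2.npy",C2)
E
```

```text
[476.   86.2 136. ]
[500.5  86.6 136. ]
[478.4 -36.1 136. ]
[502.3 -36.7 136. ]
[489.3  25.  136. ] 122.79028584113233 90.99991754290595
91.16037319806767
90.84077743452697
76 [ 555.  -232.7   67.9] [ 1.1  1.6  0.6  3.6  0.8 -4.7 -2.1 -0.9]
85 [ 554.8 -233.6   66.4] [ 1.1  1.6  0.6  3.5  0.8 -4.6 -2.  -0.9]
95 [ 554.5 -234.5   64.8] [ 1.1  1.5  0.6  3.4  0.7 -4.5 -2.  -0.9]
105 [ 554.3 -235.4   63.2] [ 1.1  1.5  0.5  3.3  0.7 -4.4 -1.9 -0.8]
115 [ 554.  -236.3   61.6] [ 1.   1.5  0.5  3.2  0.7 -4.3 -1.9 -0.8]
125 [ 553.7 -237.2   60. ] [ 1.   1.4  0.5  3.2  0.7 -4.2 -1.8 -0.8]
131 [ 553.6 -237.8   59. ] [ 1.   1.4  0.5  3.1  0.7 -4.1 -1.8 -0.8]
```

```bash
python3 - <<'E'
from h import *
plan([490,25.5,240],1.588)
plan([490,25.5,104],1.588,start=[490,25.5,240],syaw=1.588)
E
```

```text
[np.float64(0.0849), np.float64(-0.0097), np.float64(0.0502), np.float64(-0.0023)]
[np.float64(0.085), np.float64(-0.009), np.float64(0.0502), np.float64(-0.0023)]
[np.float64(0.0851), np.float64(-0.0084), np.float64(0.0502), np.float64(-0.0023)]
[np.float64(0.0), np.float64(0.0), np.float64(0.1133), -0.0]
[np.float64(0.0), np.float64(0.0), np.float64(0.1133), -0.0]
[np.float64(0.0), np.float64(0.0), np.float64(0.1133), -0.0]
```

```bash
python3 -m pendant '[0.085,-0.01,0.05,-0.002,-1, 0.085,-0.009,0.05,-0.002,-1, 0.085,-0.008,0.05,-0.002,-1, 0,0,0.1,0,-1, 0,0,0,0,-1]'
python3 - <<'E'
from h import *
p,R=T(); print(p,R.as_euler("xyz"))
snap("scene","s1.png",(230,130,390,250),5)
plan([490,25.5,104],1.588,step=40)
E
```

```text
t: 4.42
eef_pos: [489.1, 26.3, 198.5]
tcp_rot: [-3.137, -0.0, 1.587]
ft_force: [0.7, 0.1, 0.7]
opening: 0.999
[489.08741632  26.26769201 198.49595286] [-3.13701670e+00 -2.54026181e-04  1.58653090e+00]
[np.float64(-0.0005), np.float64(-0.0), np.float64(0.0801), np.float64(-0.0002)]
[np.float64(-0.0005), np.float64(-0.0), np.float64(0.0801), np.float64(-0.0002)]
[np.float64(-0.0005), np.float64(-0.0), np.float64(0.0801), np.float64(-0.0002)]
```

View pics/s1.png

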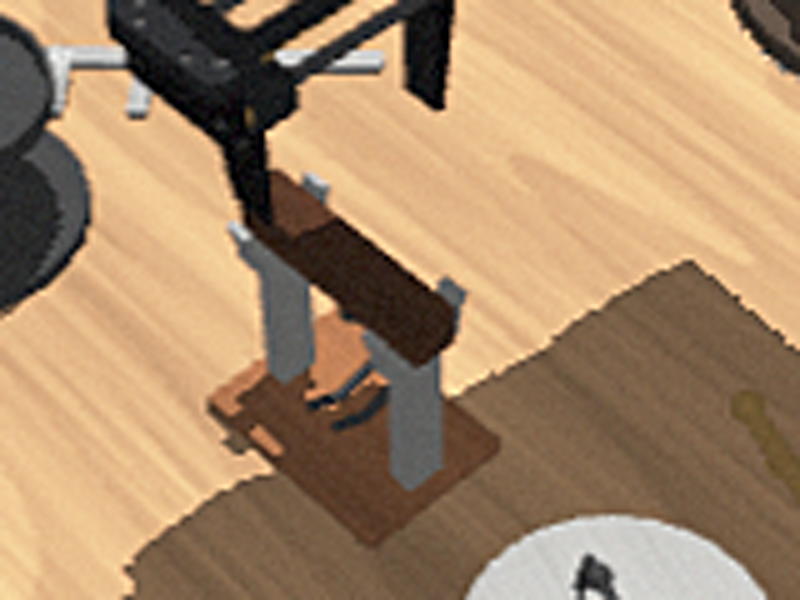

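Fingers straddle the bar along x (near finger at 255,200 in the crop). Lowering and gripping.

```bash
python3 -m pendant '[0,0,0.08,0,-1, 0,0,0.08,0,-1, 0,0,0.075,0,-1, 0,0,0,0,-1]'; python3 -m pendant '[0,0,0,0,1, 0,0,0,0,1, 0,0,0,0,1, 0,0,0,0,1, 0,0,0,0,1, 0,0,0,0,1]'
```

```text
t: 4.97
eef_pos: [490.2, 26.0, 106.2]
tcp_rot: [-3.14, -0.0, 1.586]
ft_force: [0.2, -0.4, -0.2]
opening: 1.001
t: 5.72
eef_pos: [490.0, 26.8, 106.2]
tcp_rot: [-3.142, 0.0, 1.587]
ft_force: [-0.3, -0.5, -0.8]
opening: 0.427
```

```bash
python3 -m pendant '[0,0,0,0,1, 0,0,0,0,1, 0,0,0,0,1]';python3 -m pendant '[0,0,0,0,1, 0,0,0,0,1]'
```

```text
t: 6.1
eef_pos: [489.8, 26.8, 106.2]
tcp_rot: [-3.141, 0.0, 1.587]
ft_force: [-1.8, 0.7, 0.8]
opening: 0.273
t: 6.35
eef_pos: [489.8, 26.8, 106.2]
tcp_rot: [-3.141, 0.0, 1.587]
ft_force: [-1.5, -0.1, 0.5]
opening: 0.274
```

Gripped (opening 0.274 × 95 = 26 mm). Lift straight up.

```bash
python3 -m pendant '[0,0,-0.02,0,1, 0,0,-0.05,0,1, 0,0,-0.1,0,1, 0,0,-0.1,0,1, 0,0,-0.1,0,1, 0,0,-0.05,0,1, 0,0,0,0,1, 0,0,0,0,1]'
python3 - <<'E'
from h import *
snap("scene","s2.png")
p,R=T(); print(p,R.as_euler("xyz"))
im,C=snap("top","t2.png",(200,130,320,230),6); 
im,C=snap("wrist","w4.png"); np.save("C4.npy",C)
for th in ("lid_loop","lid","lifter_hook"):
  print(th,[(np.round(d["xyz"],1),round(d["confidence"],2)) for d in env.landmark_of(th,"wrist")],[(np.round(d["xyz"],1),round(d["confidence"],2)) for d in env.landmark_of(th,"top")])
E
```

```text
t: 7.35
eef_pos: [489.5, 26.8, 273.4]
tcp_rot: [-3.14, -0.0, 1.587]
ft_force: [0.1, 0.9, -2.6]
opening: 0.273
[489.5152005   26.77917244 273.18952085] [-3.13990937e+00 -7.23917181e-05  1.58734939e+00]
lid_loop [(array([ 783.1, -101.9,   -1.6]), 0.7)] [(array([587.5, 449.2,  38.9]), 0.82), (array([725.6, 283.1,  38.1]), 0.74), (array([528.4, 246.3, 114. ]), 0.62)]
lid [] [(array([530. , 244.3,  72.7]), 0.96), (array([728.9, 287.3,  -0.9]), 0.89), (array([587. , 447.7,  -2.6]), 0.7)]
lifter_hook [] [(array([ 550.6, -239.2,    4.1]), 0.64), (array([525.3, 243.8,  73.1]), 0.4)]
```

View pics/w4.png

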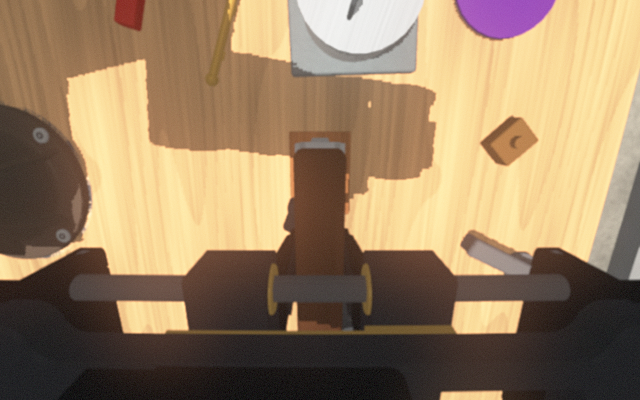

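View pics/s2.png

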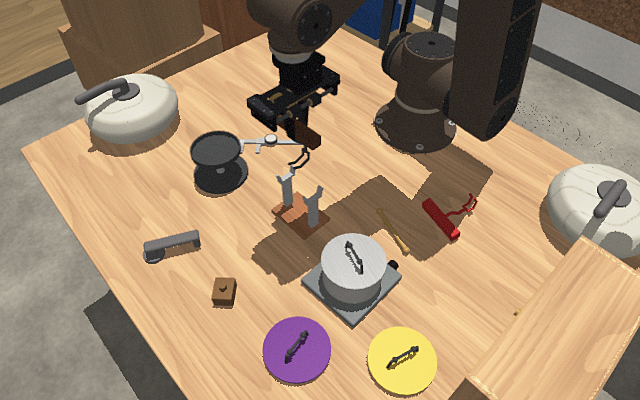

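View pics/t2.png

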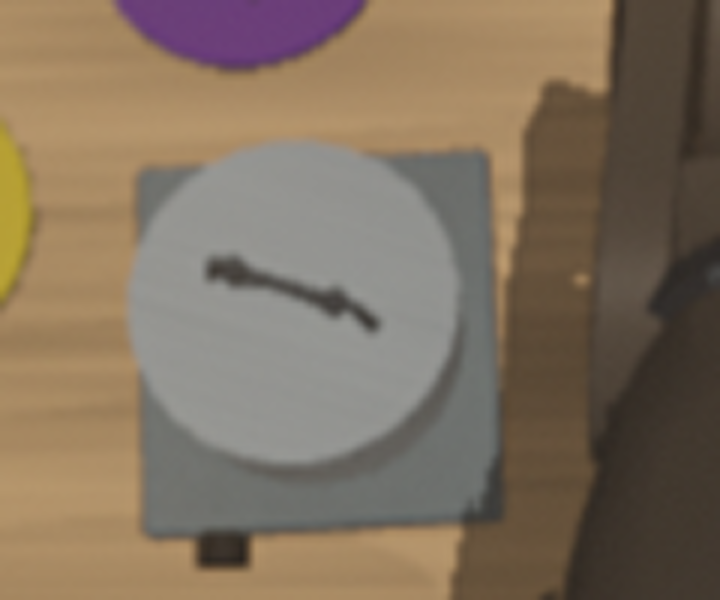

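Lifter is in hand and clear (scene 300,160); tines point to +x. The lid loop's beads in the top view lie at about (239,175) and (256,180). Measuring the loop.

```bash
python3 - <<'E'
from h import *
C=c2w("top")
a=atz("top",C,239.2,175.3,115);b=atz("top",C,256.3,180.3,115);print(a,b,(a+b)/2,np.degrees(np.arctan2(*(a-b)[1::-1])))
plan([530,125,275],1.588)
E
```

```text
[533.42081891 263.54716395 115.        ] [520.3701411  220.83848951 115.        ] [526.89548    242.19282673 115.        ] 73.00818891348976
[np.float64(0.122), np.float64(0.0521), np.float64(-0.0012), np.float64(-0.0001)]
[np.float64(0.1219), np.float64(0.0521), np.float64(-0.0012), np.float64(-0.0001)]
```

```bash
python3 -m pendant '[0.061,0.026,0,0.05,1, 0.06,0.035,0,0.05,1, 0.07,0.04,0,0,1, 0.05,0.03,0,0,1, 0,0,0,0,1, 0,0,0,0,1]'
python3 - <<'E'
from h import *
p,R=T(); print(p,R.as_euler("xyz"))
im,C=snap("wrist","w5.png"); np.save("C5.npy",C)
for th in ("lid_loop","lid","pot"):
  print(th,[(np.round(d["xyz"],1),round(d["confidence"],2)) for d in env.landmark_of(th,"wrist")])
E
```

```text
t: 8.55
eef_pos: [557.6, 110.6, 273.9]
tcp_rot: [-3.141, 0.0, 1.273]
ft_force: [-0.0, -0.2, -2.0]
opening: 0.274
[557.58625844 110.55899708 273.93693645] [-3.14099209e+00  4.98994552e-04  1.27333966e+00]
lid_loop [(array([532.6, 242.9, 114. ]), 0.96), (array([723.8, 281.8,  36.9]), 0.95)]
lid [(array([530.5, 247.9,  73.2]), 0.97), (array([ 7.267e+02,  2.854e+02, -4.000e-01]), 0.81)]
pot []
```

View pics/w5.png

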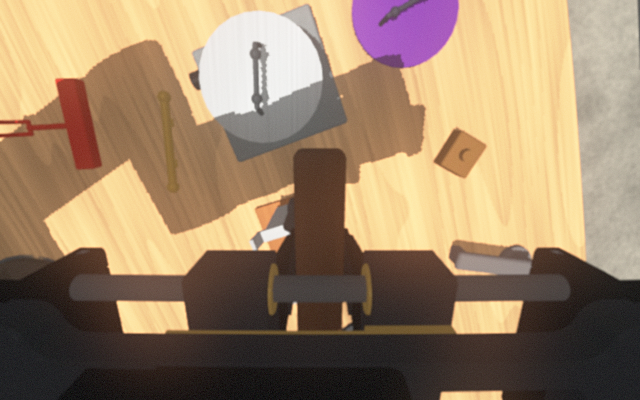

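```bash
python3 - <<'E'
import cv2
im=cv2.imread("pics/w5.png")[5:150,190:335]; cv2.imwrite("pics/c5.png",cv2.resize(im,None,fx=4,fy=4,interpolation=2))
E
```

```text
(no output)
```

View pics/c5.png

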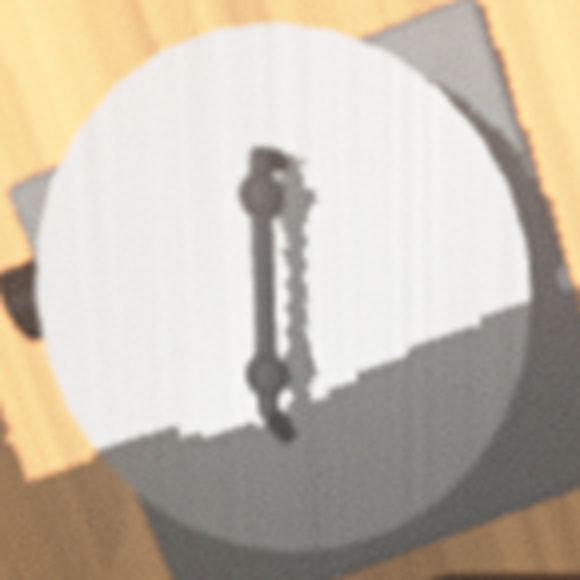

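Beads at crop (263,195) and (267,375), flange circle centred about (284,286).

```bash
python3 - <<'E'
from h import *
C=np.load("C5.npy")
a=atz("wrist",C,190+263/4,5+195/4,115);b=atz("wrist",C,190+267/4,5+375/4,115);print(a,b,(a+b)/2,np.linalg.norm(a-b),np.arctan2(*(a-b)[1::-1]))
pts=[(38,286),(530,290),(275,22),(300,550)]
for x,y in pts: print(atz("wrist",C,190+x/4,5+y/4,90))
Q=np.mean([atz("wrist",C,190+x/4,5+y/4,90) for x,y in pts],axis=0);print(Q)
E
```

```text
[536.41520469 266.41940616 115.        ] [522.29373806 224.57685403 115.        ] [529.35447137 245.49813009 115.        ] 44.161238532977634 1.245308940266916
[464.17090795 269.63162122  90.        ]
[596.74069397 227.40994889  90.        ]
[550.88810628 312.19688451  90.        ]
[510.37428976 178.36162075  90.        ]
[530.54349949 246.90001884  90.        ]
```

```bash
python3 - <<'E'
from h import *
C=np.load("C5.npy"); 
im=cv2.imread("pics/w5.png")
cv2.imwrite("pics/c5b.png",cv2.resize(im[135:260,270:370],None,fx=5,fy=5,interpolation=2))
p=np.array([557.586,110.559,273.937]); R=Ro.from_euler("xyz",[-3.14099,.000499,1.27334])
for u,v in [(294,155),(346,155),(320,149.5),(297,250),(343,250)]:
    P=atz("wrist",C,u,v,p[2]+16.8+13); print(np.round(R.inv().apply(P-p),1))
E
```

```text
[ 59.6 -12.5 -29.8]
[ 59.6  12.3 -29.8]
[ 62.2  -0.2 -29.8]
[ 10.4 -12.1 -29.8]
[ 10.4  11.9 -29.8]
```

View pics/c5b.png

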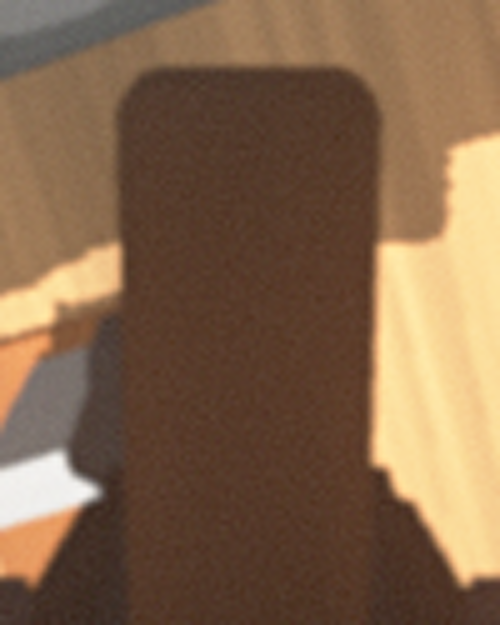

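Lifter sits centred in the grip (bar end at 62–63 mm, edges ±12.5). Move to 45 mm behind the loop, then down.

```bash
python3 - <<'E'
from h import *
plan([486.2,258.8,275],1.258,step=45)
E
```

```text
[np.float64(0.0755), np.float64(-0.07), np.float64(-0.0004), np.float64(0.0012)]
[np.float64(0.0753), np.float64(-0.0702), np.float64(-0.0004), np.float64(0.0012)]
[np.float64(0.075), np.float64(-0.0705), np.float64(-0.0004), np.float64(0.0012)]
[np.float64(0.0748), np.float64(-0.0708), np.float64(-0.0004), np.float64(0.0012)]
```

```bash
python3 -m pendant '[0.075,-0.07,0,0.001,1, 0.075,-0.07,0,0.001,1, 0.075,-0.07,0,0.001,1, 0.075,-0.07,0,0.001,1, 0,0,0.1,0,1, 0,0,0.05,0,1, 0,0,0,0,1, 0,0,0,0,1]'
python3 - <<'E'
from h import *
p,R=T(); print(p,R.as_euler("xyz"))
snap("scene","s3.png",(280,170,440,290),5)
snap("top","t3.png",(180,110,340,230),5)
plan([486.2,258.8,185.5],1.258,step=45)
E
```

```text
t: 9.75
eef_pos: [487.3, 258.6, 215.2]
tcp_rot: [3.14, -0.001, 1.26]
ft_force: [0.2, 0.0, -2.3]
opening: 0.269
[487.28573329 258.63674507 215.2323431 ] [ 3.14042993e+00 -7.93066516e-04  1.26026594e+00]
[np.float64(-0.0005), np.float64(-0.0027), np.float64(0.0745), np.float64(0.0007)]
```

View pics/s3.png

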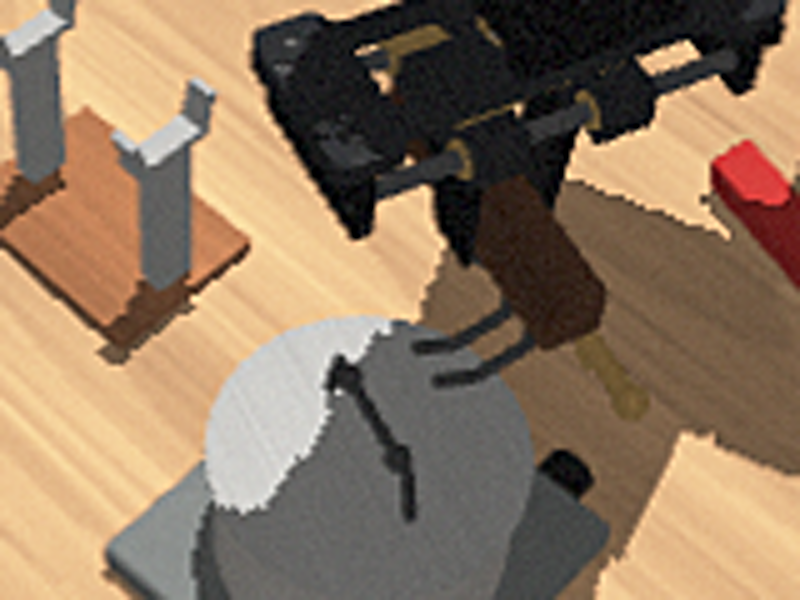

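View pics/t3.png

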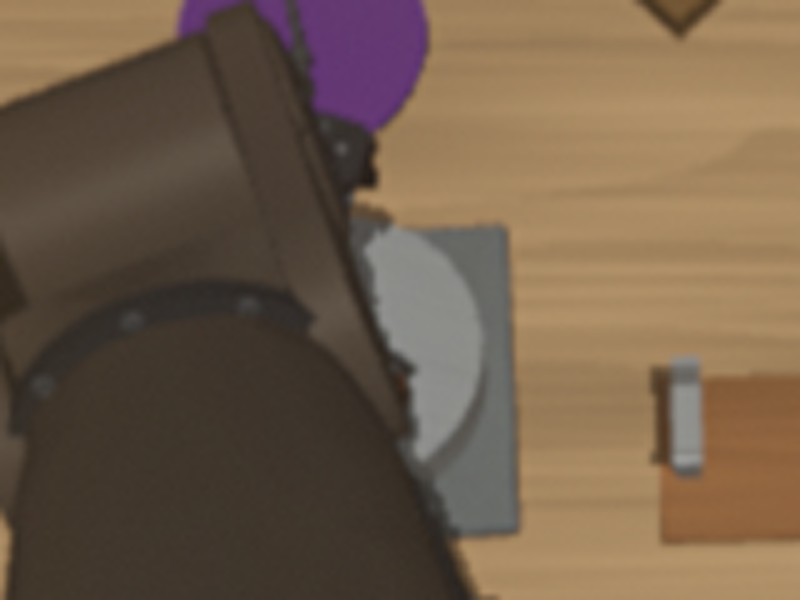

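Scene crop: tine tips at (415,347) and (437,380), behind the loop (beads at 345,375 and 400,457). Checking prediction against picture, then down to passing height.

```bash
python3 - <<'E'
from h import *
p,R=T();C=c2w("scene")
for x in (9,-9): print(((proj("scene",C,p+R.apply([x,19,85.2-5]))-[280,170])*5).round())
for s in (22,-22): print(((proj("scene",C,np.array([529,245,115])+s*np.array([.3077,.9515,0]))-[280,170])*5).round())
E
python3 -m pendant '[0,-0.002,0.05,0,1, 0,0,0.023,0,1, 0,0,0,0,1, 0,0,0,0,1]'
python3 - <<'E'
from h import *
p,R=T(); print(p,R.as_euler("xyz"))
snap("scene","s4.png",(300,200,400,280),8)
C=c2w("scene")
for x in (9,-9): print(((proj("scene",C,p+R.apply([x,19,85.2-5]))-[300,200])*8).round())
for s in (22,-22): print(((proj("scene",C,np.array([529,245,115])+s*np.array([.3077,.9515,0]))-[300,200])*8).round())
E
```

```text
[435. 383.]
[414. 351.]
[392. 456.]
[343. 375.]
t: 10.35
eef_pos: [486.4, 259.0, 185.6]
tcp_rot: [3.141, -0.0, 1.261]
ft_force: [0.6, 0.4, -3.0]
opening: 0.273
[486.3755939  259.0398625  185.62329871] [ 3.14087336e+00 -4.65598903e-04  1.26063037e+00]
[529. 436.]
[497. 384.]
[468. 489.]
[389. 360.]
```

View pics/s4.png

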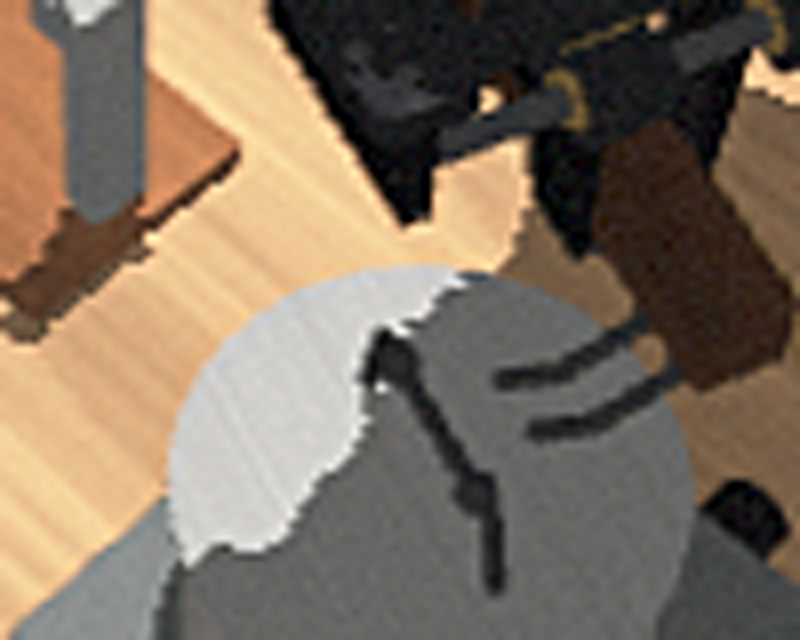

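```bash
python3 -m pendant '[0.004,0.02,0,0,1, 0,0.02,0,0,1, 0,0.02,0,0,1]'; python3 -m pendant '[0,0.02,0,0,1, 0,0.02,0,0,1, 0,0,0,0,1, 0,0,0,0,1]'
python3 - <<'E'
from h import *
p,R=T(); print(p,R.as_euler("xyz"))
snap("scene","s5.png",(300,200,400,280),8)
E
```

```text
t: 10.78
eef_pos: [510.1, 252.9, 185.0]
tcp_rot: [3.141, -0.0, 1.261]
ft_force: [-0.7, -0.5, -2.5]
opening: 0.271
t: 11.28
eef_pos: [524.5, 248.3, 184.9]
tcp_rot: [-3.141, 0.0, 1.261]
ft_force: [0.8, 1.1, -3.2]
opening: 0.268
[524.46649308 248.25110986 184.93095368] [-3.14141224e+00  1.97507395e-04  1.26062630e+00]
```

View pics/s5.png

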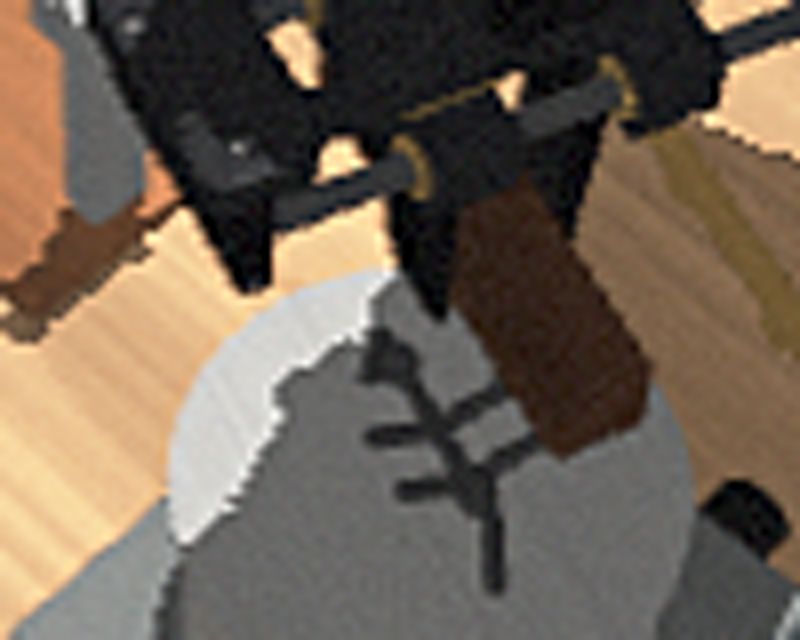

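Tines are under the loop. Lower tine (crop 425,488) looks close to the +x bead (475,493), so I'll check where they fall once raised.

```bash
python3 - <<'E'
from h import *
p,R=T();C=c2w("scene")
f=lambda P:((proj("scene",C,P)-[300,200])*8).round()
for x in (9,-9):
  print("tine",x,"tip",f(p+R.apply([x,19,80.2])),"bottomV",f(p+R.apply([x,0,88.2])),"V raised to loop z109",f(p+R.apply([x,0,88.2])+[0,0,109-(p[2]-88.2)]))
for c in ([529,245,115],[529.5,246.4,115]):
  for s in (22,9,-9,-22): print(s,f(np.array(c)+s*np.array([.3077,.9515,0])))
  print("rel tool",R.inv().apply(np.array(c)-p))
E
```

```text
tine 9 tip [399. 496.] bottomV [461. 485.] V raised to loop z109 [464. 460.]
tine -9 tip [367. 442.] bottomV [429. 433.] V raised to loop z109 [432. 408.]
22 [468. 489.]
9 [444. 450.]
-9 [412. 397.]
-22 [389. 360.]
rel tool [-1.73526991  5.38596909 69.9729226 ]
22 [471. 493.]
9 [447. 455.]
-9 [414. 402.]
-22 [392. 364.]
rel tool [-0.24947248  5.43501906 69.97262704]
```

Projection agrees: tines are centred on the loop within about 1 mm along it; 5.4 mm more forward. Then rise slowly.

```bash
python3 -m pendant '[0,0.0135,0,0,1, 0,0,0,0,1, 0,0,-0.012,0,1, 0,0,-0.01,0,1, 0,0,0,0,1]'; python3 -m pendant '[0,0,-0.005,0,1, 0,0,-0.005,0,1, 0,0,0,0,1, 0,0,0,0,1]'
python3 - <<'E'
from h import *
p,R=T(); print(p,R.as_euler("xyz"),env.state()["moment"])
snap("scene","s6.png",(300,200,400,280),8)
E
```

```text
t: 11.95
eef_pos: [529.9, 246.7, 194.3]
tcp_rot: [3.141, -0.0, 1.261]
ft_force: [-0.3, -0.1, -2.6]
opening: 0.273
t: 12.45
eef_pos: [529.5, 246.5, 197.3]
tcp_rot: [-3.141, 0.001, 1.261]
ft_force: [0.3, -0.4, -6.8]
opening: 0.275
[529.53993502 246.53864387 197.30769147] [-3.14085793e+00  6.85956166e-04  1.26066105e+00] [ 0.02446106 -0.13430328 -0.06829132]
```

View pics/s6.png

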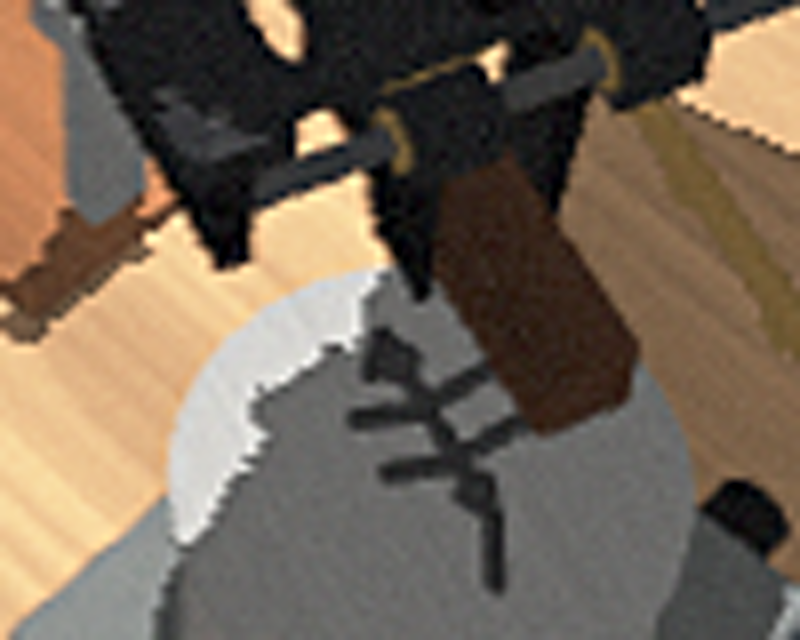

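Tines in contact with the loop at TCP z≈197 (≈4 N lifted); apparent crossing is biased towards the +x bead by the line of sight, consistent with ~1 mm offset. Lift slowly.

```bash
python3 -m pendant '[0,0,-0.004,0,1, 0,0,-0.005,0,1, 0,0,-0.006,0,1, 0,0,0,0,1, 0,0,0,0,1]'
python3 - <<'E'
from h import *
p,R=T(); print(p,R.as_euler("xyz"),env.state()["moment"],env.state()["ft_force"])
snap("scene","s7.png",(290,200,410,290),6)
E
```

```text
t: 13.12
eef_pos: [529.7, 246.6, 203.8]
tcp_rot: [-3.142, 0.0, 1.261]
ft_force: [-0.0, -0.8, -7.1]
opening: 0.273
[529.72230866 246.60446593 203.76678096] [-3.14157526e+00  1.37190755e-04  1.26066576e+00] [-0.01923523 -0.06196185  0.01219288] [-0.01608123 -0.83676496 -7.12806046]
```

View pics/s7.png

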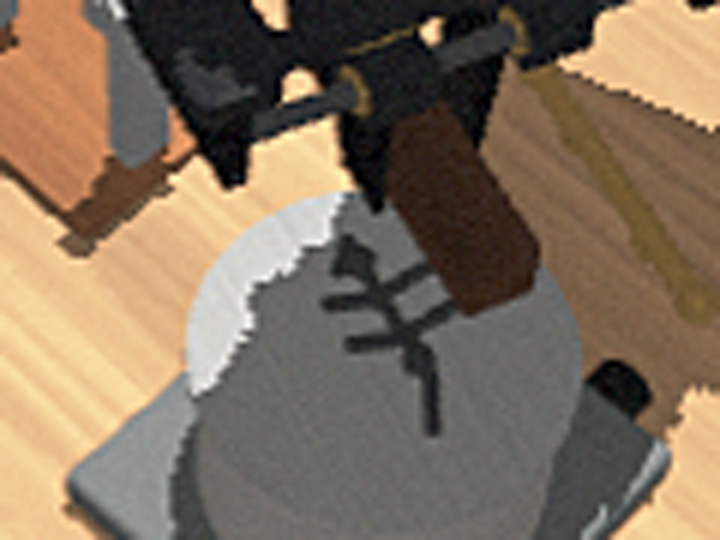

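Lid is off (≈4.5 N extra, 0.45 kg) and looks level. Lift higher.

```bash
python3 -m pendant '[0,0,-0.01,0,1, 0,0,-0.02,0,1, 0,0,-0.035,0,1, 0,0,-0.045,0,1, 0,0,-0.045,0,1, 0,0,-0.04,0,1, 0,0,-0.03,0,1, 0,0,-0.015,0,1, 0,0,0,0,1, 0,0,0,0,1]'
python3 - <<'E'
from h import *
p,R=T(); print(p,R.as_euler("xyz"),env.state()["moment"],env.state()["ft_force"])
snap("scene","s8.png",(250,100,450,260),4)
im,C=snap("wrist","w8.png")
E
```

```text
t: 14.42
eef_pos: [529.6, 246.6, 299.2]
tcp_rot: [-3.141, 0.001, 1.261]
ft_force: [-0.1, -0.6, -8.7]
opening: 0.272
[529.58028657 246.55698955 299.16120311] [-3.14073936e+00  7.34617575e-04  1.26067836e+00] [ 0.00787755 -0.11549053  0.00601413] [-0.10898614 -0.64533113 -8.74313884]
```

View pics/s8.png

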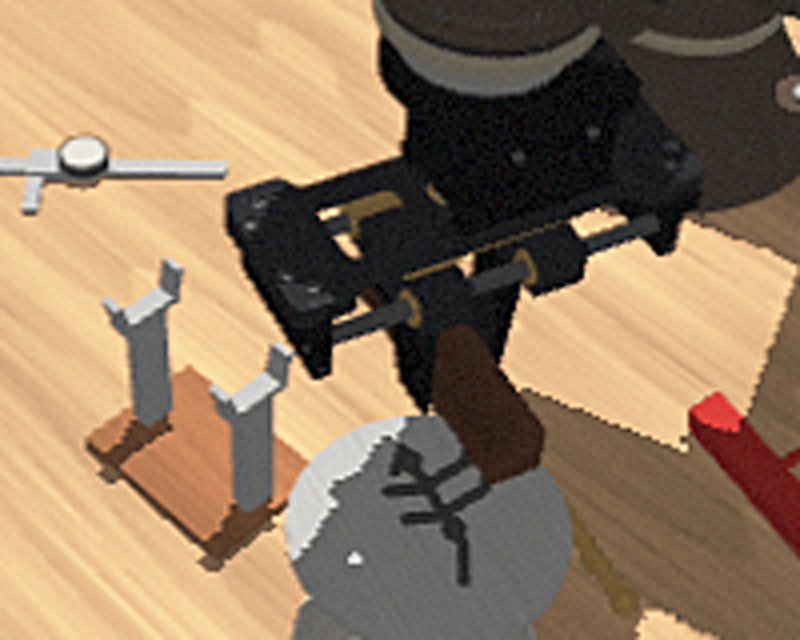

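View pics/w8.png

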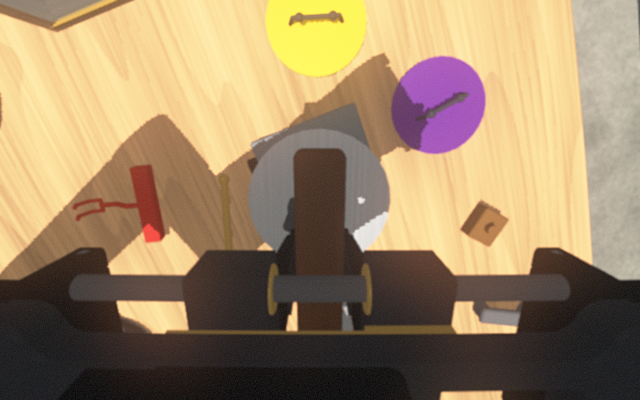

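Lid hangs level (wrist: disc centred at u≈320). Now refine the rest's cup centre and a rough rim height from earlier pictures.

```bash
cat > ov.py <<'E'
from h import *
import sys
def run(cx,cy,z,out):
    C2=np.load("C2.npy"); Ct=c2w("top"); Cs=c2w("scene")
    tiles=[]
    for n,C,f,(x0,y0,x1,y1) in (("wrist",C2,"w2.png",(265,25,390,150)),("top",Ct,"top0.png",(395,135,475,215)),("scene",Cs,"scene0.png",(180,120,260,200))):
        im=cv2.imread("pics/"+f)[y0:y1,x0:x1]; s=400/(x1-x0); im=cv2.resize(im,(400,400),interpolation=2); im=np.clip(im.astype(float)*1.7,0,255).astype(np.uint8)
        o=im.copy()
        for r,zz,col in ((66,z,(0,0,255)),(62,z,(0,255,0)),(75,0,(255,0,0))):
            q=np.array([(proj(n,C,[cx+r*np.cos(a),cy+r*np.sin(a),zz])-[x0,y0]+.5)*s for a in np.linspace(0,6.283,120)])
            cv2.polylines(o,[q.astype(np.int32)],True,col,1)
        tiles.append(o); 
    cv2.imwrite("pics/"+out,cv2.resize(np.hstack(tiles),(800,267)) if 0 else np.vstack([np.hstack(tiles[:2])]))
    cv2.imwrite("pics/s"+out,tiles[2])
run(*map(float,sys.argv[1:4]),sys.argv[4])
E
python3 ov.py 551 -236 95 ov1.png
```

```text
(no output)
```

View pics/ov1.png

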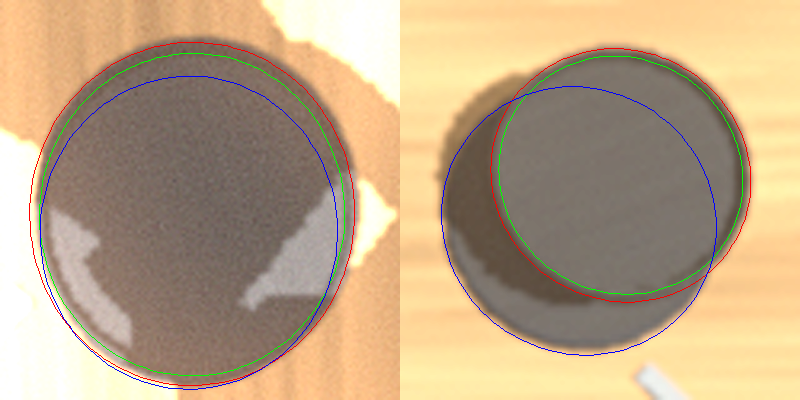

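View pics/sov1.png

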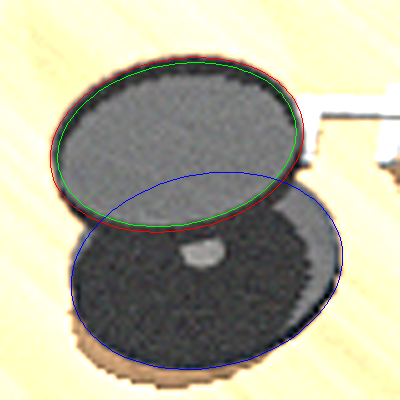

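```bash
python3 ov.py 552 -236 89 ov2.png
```

```text
(no output)
```

View pics/ov2.png

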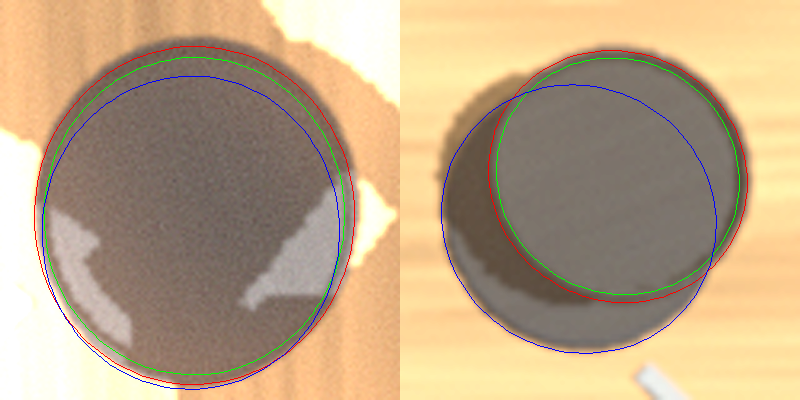

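View pics/sov2.png

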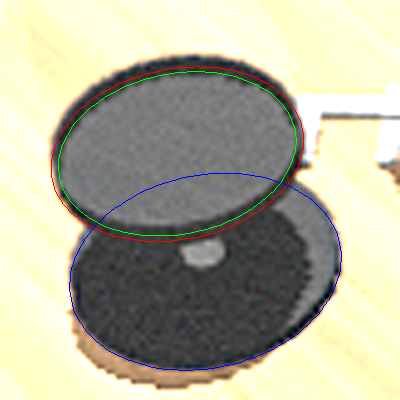

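Rim ≈ 95 mm, centre ≈ (552, −236) fits all three views. Check lid centre relative to the TCP in the wrist picture and plan transit.

```bash
python3 - <<'E'
from h import *
p,R=T();C=wcam()
im=cv2.imread("pics/w8.png")
z=p[2]-107.2
for off in ([0,0],[2,0],[-2,0]):
  c=p+R.apply([off[0],off[1],107.2])
  print(off,[proj("wrist",C,c+R.apply([70*np.cos(a),70*np.sin(a),0])).round(1) for a in (0,np.pi/2,-np.pi/2,.8,-.8)])
cv2.imwrite("pics/c8.png",cv2.resize(im[115:265,235:405],None,fx=4,fy=4))
plan([552,-236,299],1.26,step=40)
E
```

```text
[0, 0] [array([319.7, 127.3]), array([390.7, 200.8]), array([248.4, 200.7]), array([373.1, 150.7]), array([266.2, 150.6])]
[2, 0] [array([319.7, 125. ]), array([390.9, 198.8]), array([248.3, 198.7]), array([373.2, 148.5]), array([266.1, 148.4])]
[-2, 0] [array([319.7, 129.5]), array([390.6, 202.7]), array([248.5, 202.7]), array([373. , 152.8]), array([266.3, 152.7])]
[np.float64(-0.0871), np.float64(0.0324), np.float64(0.0), np.float64(0.0)]
[np.float64(-0.0871), np.float64(0.0324), np.float64(0.0), np.float64(0.0)]
[np.float64(-0.0871), np.float64(0.0324), np.float64(0.0), np.float64(0.0)]
[np.float64(-0.0871), np.float64(0.0324), np.float64(0.0), np.float64(0.0)]
[np.float64(-0.0871), np.float64(0.0324), np.float64(0.0), np.float64(0.0)]
[np.float64(-0.0871), np.float64(0.0324), np.float64(0.0), np.float64(0.0)]
[np.float64(-0.0871), np.float64(0.0324), np.float64(0.0), np.float64(0.0)]
[np.float64(-0.0871), np.float64(0.0324), np.float64(0.0), np.float64(0.0)]
[np.float64(-0.0871), np.float64(0.0325), np.float64(0.0), np.float64(0.0)]
[np.float64(-0.0871), np.float64(0.0325), np.float64(0.0), np.float64(0.0)]
[np.float64(-0.0871), np.float64(0.0325), np.float64(0.0), np.float64(0.0)]
[np.float64(-0.087), np.float64(0.0325), np.float64(0.0), np.float64(0.0)]
[np.float64(-0.087), np.float64(0.0325), np.float64(0.0), np.float64(0.0)]
```

View pics/c8.png

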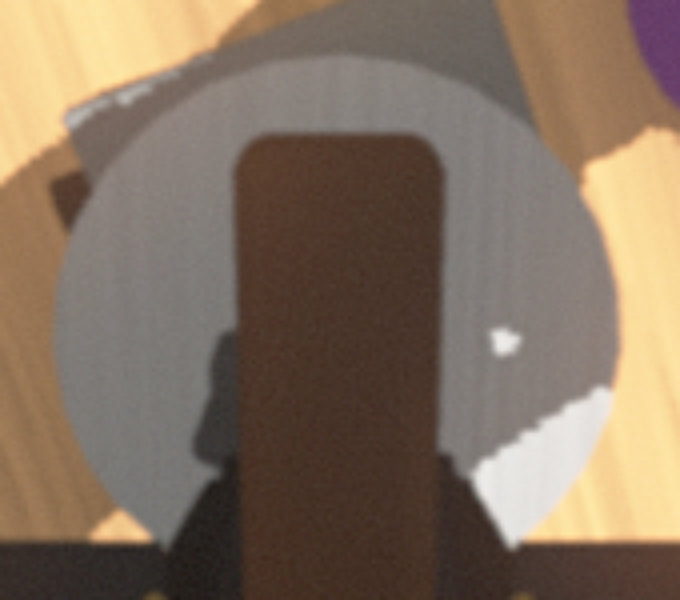

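```bash
python3 -m pendant '[-0.015,0.006,0,0,1, -0.03,0.011,0,0,1, -0.045,0.017,0,0,1, -0.06,0.022,0,0,1, -0.065,0.024,0,0,1, -0.065,0.024,0,0,1, -0.065,0.024,0,0,1, -0.065,0.024,0,0,1]'
python3 -m pendant '[-0.065,0.024,0,0,1, -0.065,0.024,0,0,1, -0.065,0.024,0,0,1, -0.065,0.024,0,0,1, -0.065,0.024,0,0,1, -0.065,0.024,0,0,1]'
python3 -m pendant '[-0.065,0.024,0,0,1, -0.065,0.024,0,0,1, -0.05,0.019,0,0,1, -0.06,0.022,0,0,1, -0.045,0.017,0,0,1, -0.03,0.011,0,0,1, -0.015,0.006,0,0,1, 0,0,0,0,1, 0,0,0,0,1]'
python3 - <<'E'
from h import *
p,R=T(); print(p,R.as_euler("xyz"),env.state()["moment"],env.state()["ft_force"])
snap("scene","s9.png",(130,50,330,200),4)
im,C=snap("wrist","w9.png")
plan([552.3,-235,299],1.26)
E
```

```text
t: 15.52
eef_pos: [537.4, 69.8, 300.0]
tcp_rot: [3.141, 0.0, 1.26]
ft_force: [-0.8, -0.4, -8.0]
opening: 0.273
t: 16.27
eef_pos: [544.3, -96.3, 300.0]
tcp_rot: [3.141, 0.0, 1.26]
ft_force: [0.5, -0.3, -7.4]
opening: 0.27
t: 17.4
eef_pos: [551.5, -234.3, 299.9]
tcp_rot: [-3.142, -0.0, 1.261]
ft_force: [-0.3, 0.7, -8.4]
opening: 0.271
[ 551.45392251 -234.34011753  299.86936479] [-3.14150337e+00 -1.44998252e-04  1.26123128e+00] [-0.02075332 -0.09229099 -0.06488139] [-0.31912897  0.71317955 -8.36142495]
[np.float64(-0.0009), np.float64(0.0024), np.float64(0.0023), np.float64(0.0004)]
```

View pics/s9.png

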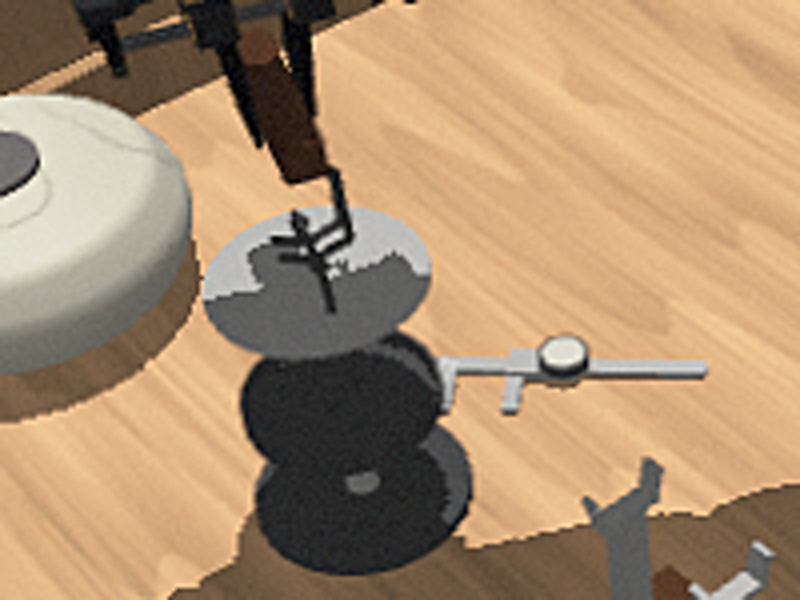

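View pics/w9.png

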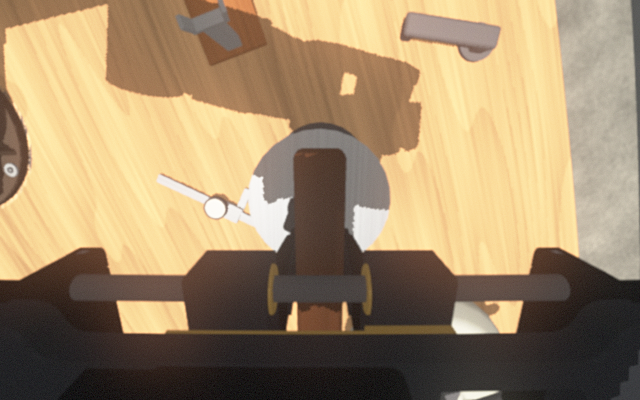

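Lid hangs level above the cup. Descend to the top of the possible range, then feel.

```bash
python3 -m pendant '[-0.001,0.002,0.02,0,1, 0,0,0.04,0,1, 0,0,0.04,0,1, 0,0,0.02,0,1, 0,0,0.01,0,1, 0,0,0,0,1]'
python3 -m pendant '[0,0,0.01,0,1, 0,0,0.01,0,1, 0,0,0.01,0,1, 0,0,0,0,1]'
python3 -m pendant '[0,0,0.01,0,1, 0,0,0.01,0,1, 0,0,0.005,0,1, 0,0,0,0,1]'
python3 - <<'E'
from h import *
p,R=T(); print(p)
im,C=snap("scene","s10.png",(160,100,280,190),6)
E
```

```text
t: 18.25
eef_pos: [552.1, -235.6, 247.7]
tcp_rot: [-3.142, 0.0, 1.261]
ft_force: [-0.4, -0.1, -7.0]
opening: 0.272
t: 18.75
eef_pos: [551.9, -235.5, 235.5]
tcp_rot: [-3.141, -0.0, 1.261]
ft_force: [-0.9, -0.1, -8.0]
opening: 0.272
t: 19.25
eef_pos: [552.0, -235.6, 225.7]
tcp_rot: [-3.141, 0.0, 1.261]
ft_force: [-0.2, -1.1, -8.5]
opening: 0.268
[ 552.04493696 -235.56568528  225.65154877]
```

View pics/s10.png

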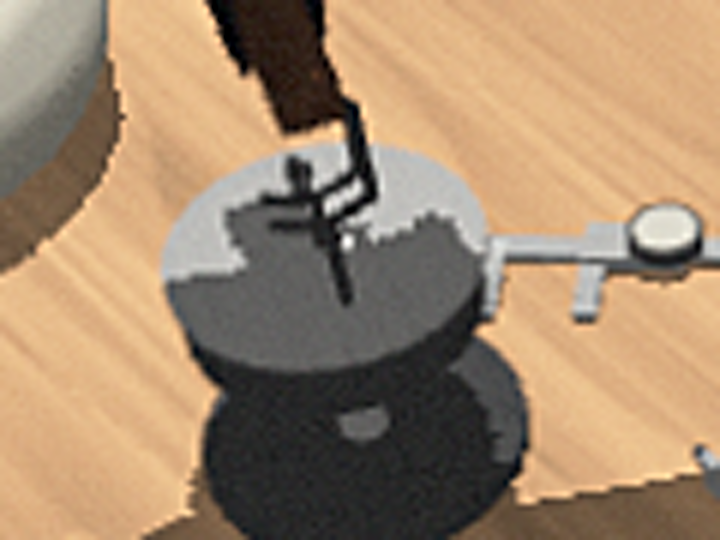

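Well centred, still hanging free. Feel down in small steps.

```bash
for i in 1; do python3 -m pendant '[0,0,0.006,0,1, 0,0,0.006,0,1, 0,0,0.006,0,1, 0,0,0,0,1]'; python3 -m pendant '[0,0,0.005,0,1, 0,0,0.005,0,1, 0,0,0,0,1]'; python3 -m pendant '[0,0,0.004,0,1, 0,0,0.004,0,1, 0,0,0,0,1]'; done
```

```text
t: 19.8
eef_pos: [552.0, -235.5, 218.4]
tcp_rot: [-3.141, 0.0, 1.261]
ft_force: [-0.1, 0.5, -8.0]
opening: 0.275
t: 20.18
eef_pos: [552.0, -235.5, 214.4]
tcp_rot: [-3.141, 0.0, 1.261]
ft_force: [0.6, -1.1, -8.0]
opening: 0.276
t: 20.55
eef_pos: [552.3, -235.7, 211.9]
tcp_rot: [3.14, 0.0, 1.261]
ft_force: [-1.3, -0.1, -3.2]
opening: 0.271
```

Weight transferred at TCP z≈212. Check that it is seated before unhooking.

```bash
python3 -m pendant '[0,0,0.003,0,1, 0,0,0,0,1, 0,0,0,0,1]'
python3 - <<'E'
from h import *
p,R=T(); print(p, env.state()["ft_force"],env.state()["moment"])
im,C=snap("scene","s11.png"); cv2.imwrite("pics/s11c.png",cv2.resize(im[110:180,165:265],None,fx=8,fy=8,interpolation=2)[:,:,::-1])
im,C=snap("wrist","w11.png")
E
```

```text
t: 20.92
eef_pos: [552.1, -235.6, 210.3]
tcp_rot: [3.141, 0.0, 1.261]
ft_force: [-0.1, 0.4, -1.9]
opening: 0.271
[ 552.13860499 -235.60200292  210.3419308 ] [-0.08325172  0.39739259 -1.94114329] [-0.04253124 -0.08839661  0.02636942]
```

View pics/s11c.png

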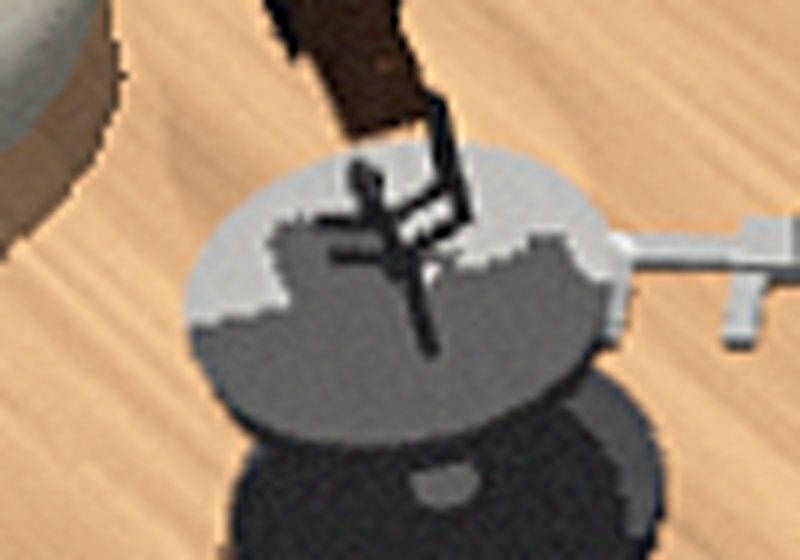

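View pics/w11.png

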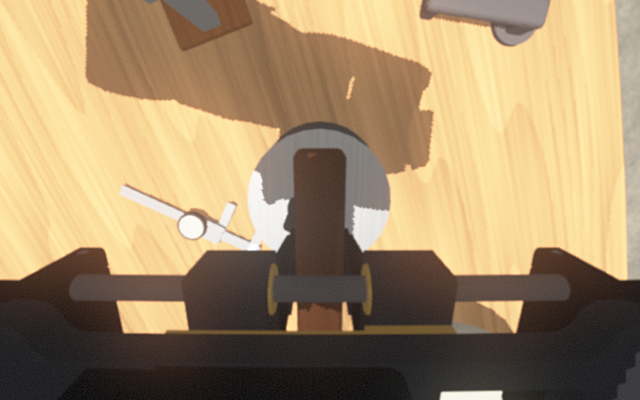

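I'll overlay a level flange circle at the felt height to test level and seating.

```bash
cat > ov2.py <<'E'
from h import *
import sys
cx,cy,rim=map(float,sys.argv[1:4]); src=sys.argv[4]; out=sys.argv[5]; n=sys.argv[6]; x0,y0,x1,y1=map(int,sys.argv[7:11])
C=c2w(n); im=cv2.imread("pics/"+src)[y0:y1,x0:x1]; s=700/(x1-x0); im=cv2.resize(im,None,fx=s,fy=s,interpolation=2); im=np.clip(im*1.4,0,255).astype(np.uint8)
for r,zz,col in ((70,rim+5,(0,0,255)),(70,rim,(0,255,0)),(66,rim-12,(255,255,0)),(75,0,(255,0,0))):
    q=np.array([(proj(n,C,[cx+r*np.cos(a),cy+r*np.sin(a),zz])-[x0,y0]+.5)*s for a in np.linspace(0,6.283,120)])
    cv2.polylines(im,[q.astype(np.int32)],True,col,1)
cv2.imwrite("pics/"+out,im)
E
python3 ov2.py 552 -236 99 s11.png o11.png scene 175 115 275 205
```

```text
(no output)
```

View pics/o11.png

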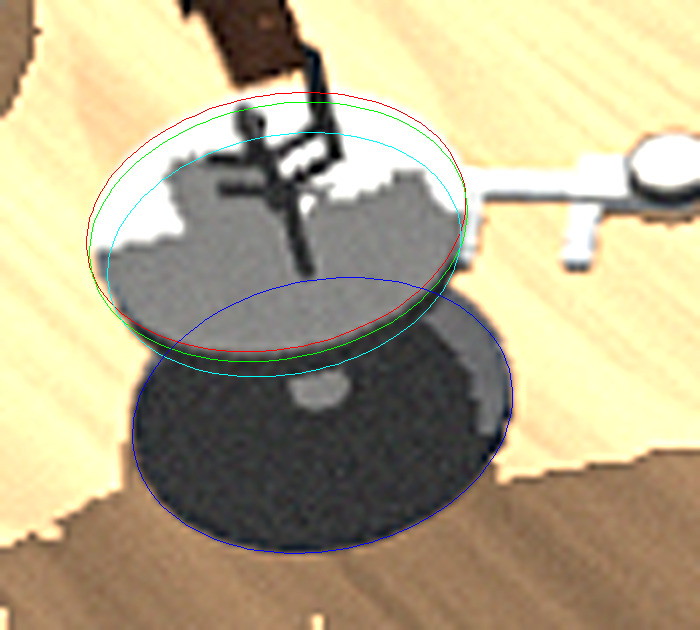

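Level flange circle matches at rim ≈ 98.5 mm: lid seated and level. Lower the tines 10 mm clear of the loop, back straight out.

```bash
python3 -m pendant '[0,0,0.01,0,1, 0,0,0.01,0,1, 0,0,0.005,0,1, 0,0,0,0,1, 0,0,0,0,1]'
python3 - <<'E'
from h import *
snap("scene","s12.png",(175,115,255,185),9)
E
python3 -m pendant '[0,-0.01,0,0,1, 0,-0.015,0,0,1, 0,0,0,0,1]'
```

```text
t: 21.65
eef_pos: [552.1, -235.6, 200.3]
tcp_rot: [3.141, 0.0, 1.261]
ft_force: [0.4, 0.1, -1.9]
opening: 0.27
t: 22.08
eef_pos: [542.1, -232.4, 200.4]
tcp_rot: [-3.142, 0.0, 1.261]
ft_force: [0.2, 0.2, -2.9]
opening: 0.272
```

View pics/s12.png

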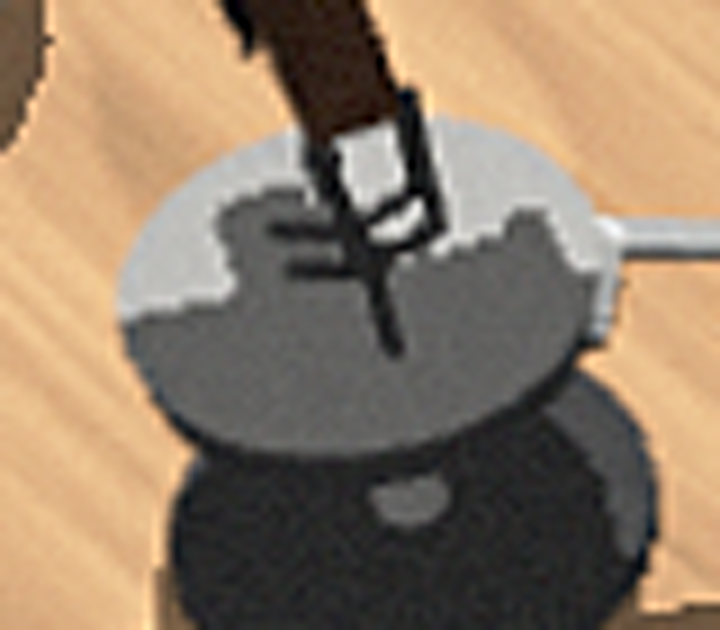

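No contact forces. Continue backing out, then up.

```bash
python3 -m pendant '[0,-0.02,0,0,1, 0,-0.02,0,0,1, 0,0,0,0,1]'; python3 -m pendant '[0,-0.025,0,0,1, 0,-0.025,0,0,1, 0,-0.025,0,0,1, 0,0,0,0,1]'
python3 - <<'E'
from h import *
p,R=T();print(p)
snap("scene","s13.png",(165,95,265,175),8)
plan([489.8,26.8,285],1.587,step=50,start=[p[0],p[1],285])
E
```

```text
t: 22.45
eef_pos: [526.7, -227.5, 200.4]
tcp_rot: [-3.142, 0.0, 1.261]
ft_force: [0.1, -0.9, -2.0]
opening: 0.272
t: 22.95
eef_pos: [498.1, -218.3, 200.5]
tcp_rot: [3.142, 0.0, 1.261]
ft_force: [-0.0, -0.2, -2.8]
opening: 0.272
[ 498.14759912 -218.28697083  200.45013367]
[np.float64(0.1154), np.float64(-0.0414), np.float64(-0.0), np.float64(-0.0208)]
[np.float64(0.1179), np.float64(-0.0338), np.float64(-0.0), np.float64(-0.0208)]
[np.float64(0.1198), np.float64(-0.026), np.float64(-0.0), np.float64(-0.0208)]
[np.float64(0.1213), np.float64(-0.0181), np.float64(-0.0), np.float64(-0.0208)]
[np.float64(0.1222), np.float64(-0.0102), np.float64(-0.0), np.float64(-0.0208)]
```

View pics/s13.png

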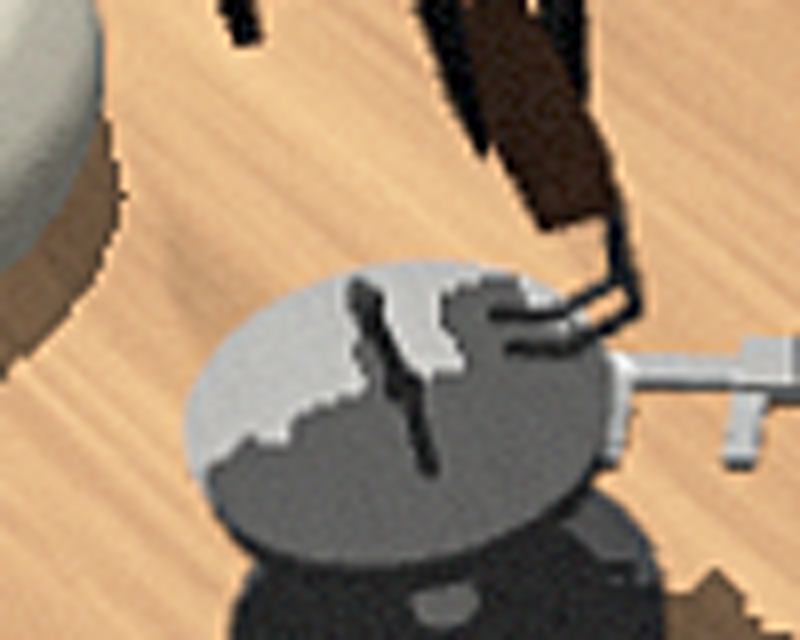

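Tines are free of the loop (gap 410→490 in the crop); lid unmoved. Up and over to the rack.

```bash
python3 -m pendant '[0,-0.005,-0.05,0,1, 0,0,-0.1,0,1, 0,0,-0.06,0,1, 0.115,-0.036,0,-0.021,1, 0.118,-0.034,0,-0.021,1, 0.12,-0.026,0,-0.021,1, 0.121,-0.018,0,-0.021,1, 0.08,-0.01,0,-0.021,1]'; python3 -m pendant '[0.04,0,0,0,1, 0,0,0,0,1, 0,0,0,0,1]'
python3 - <<'E'
from h import *
p,R=T();print(p)
plan([489.8,26.8,215],1.587)
im,C=snap("wrist","w14.png");im,C=snap("scene","s14.png")
cv2.imwrite("pics/s14c.png",cv2.resize(im[110:180,165:265],None,fx=8,fy=8,interpolation=2)[:,:,::-1])
E
```

```text
t: 24.0
eef_pos: [489.4, 11.4, 284.4]
tcp_rot: [3.141, 0.0, 1.594]
ft_force: [-0.1, -0.9, -3.2]
opening: 0.272
t: 24.38
eef_pos: [489.4, 24.7, 284.2]
tcp_rot: [3.142, 0.0, 1.589]
ft_force: [-0.8, -0.3, -2.4]
opening: 0.273
[489.36120471  24.73713153 284.15044319]
[np.float64(0.0026), np.float64(0.0006), np.float64(0.0864), np.float64(0.0004)]
[np.float64(0.0026), np.float64(0.0006), np.float64(0.0864), np.float64(0.0004)]
```

View pics/s14.png

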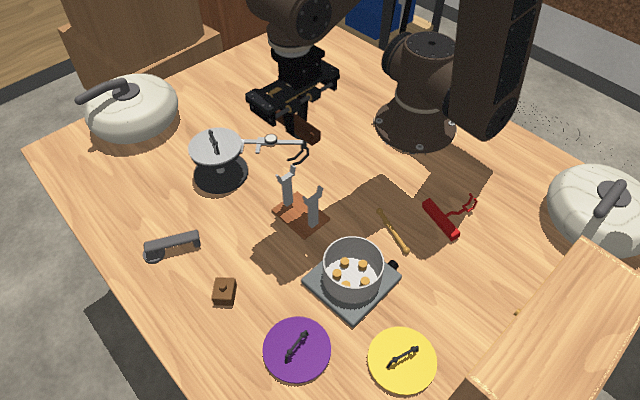

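View pics/s14c.png

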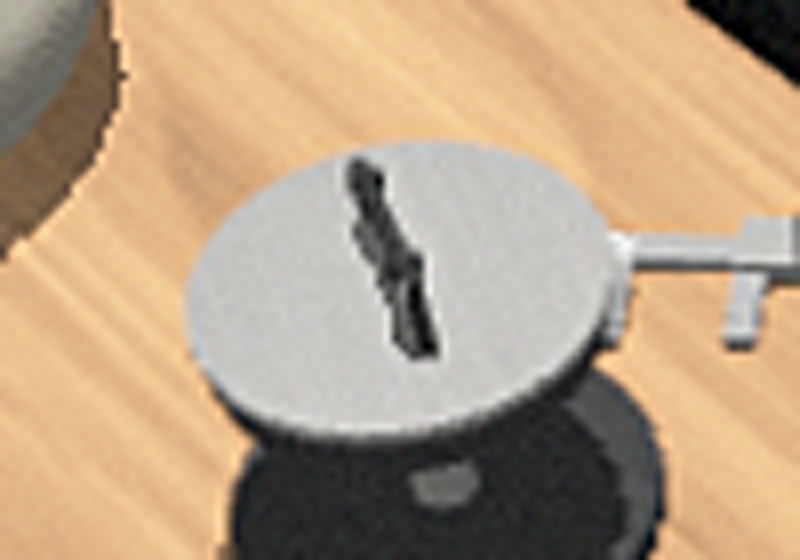

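Lid sits on the rest unchanged; pot is open. Lower the lifter into its saddles.

```bash
python3 -m pendant '[0.005,0.001,0.05,0.001,1, 0,0,0.1,0,1, 0,0,0.1,0,1, 0,0,0.05,0,1, 0,0,0,0,1, 0,0,0,0,1]'
python3 - <<'E'
from h import *
p,R=T();print(p,R.as_euler("xyz"))
plan([489.8,26.8,130],1.587,step=40)
snap("scene","s15.png",(250,130,370,250),5)
E
```

```text
t: 25.22
eef_pos: [490.0, 27.1, 165.0]
tcp_rot: [3.14, 0.0, 1.587]
ft_force: [0.3, 0.4, -1.7]
opening: 0.275
[490.02321144  27.10361776 165.03978703] [3.14037983e+00 2.20825396e-04 1.58665257e+00]
[np.float64(-0.0008), np.float64(-0.0006), np.float64(0.0876), np.float64(-0.0001)]
```

View pics/s15.png

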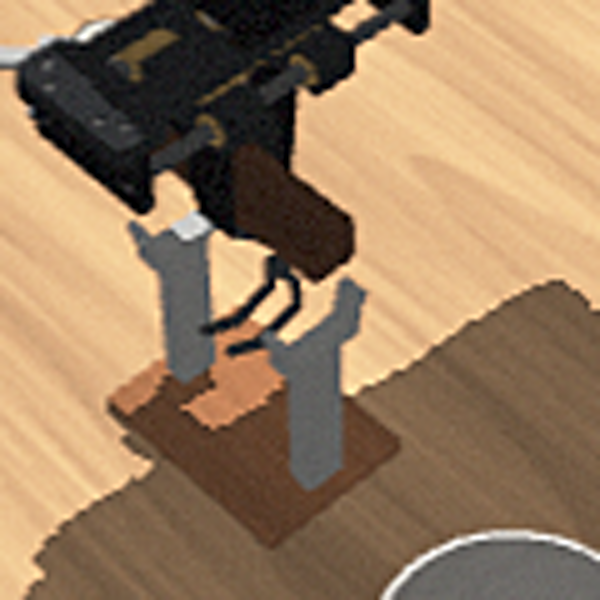

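Tines are between the posts, bar over the saddles.

```bash
python3 -m pendant '[-0.001,0,0.05,0,1, 0,0,0.05,0,1, 0,0,0.025,0,1, 0,0,0,0,1]'; python3 -m pendant '[0,0,0.01,0,1, 0,0,0.008,0,1, 0,0,0,0,1, 0,0,0,0,1]'
```

```text
t: 25.78
eef_pos: [489.6, 27.1, 114.4]
tcp_rot: [-3.141, 0.0, 1.587]
ft_force: [-0.2, -0.2, -2.0]
opening: 0.269
t: 26.28
eef_pos: [489.5, 27.2, 107.1]
tcp_rot: [3.141, 0.0, 1.587]
ft_force: [0.4, -0.4, -2.5]
opening: 0.268
```

```bash
python3 -m pendant '[0,0,0.002,0,1, 0,0,0,0,1, 0,0,0,0,1]'; python3 -m pendant '[0,0,0.001,0,1, 0,0,0,0,1, 0,0,0,0,1]'
```

```text
t: 26.65
eef_pos: [489.4, 27.2, 106.2]
tcp_rot: [-3.142, 0.0, 1.587]
ft_force: [-0.1, -0.0, -2.6]
opening: 0.275
t: 27.02
eef_pos: [489.5, 27.1, 106.1]
tcp_rot: [3.141, 0.0, 1.587]
ft_force: [-2.8, -0.7, 5.4]
opening: 0.267
```

Seated (weight taken). Open and look before rising.

```bash
python3 -m pendant '[0,0,0,0,-1, 0,0,0,0,-1, 0,0,0,0,-1, 0,0,0,0,-1, 0,0,0,0,-1, 0,0,0,0,-1, 0,0,0,0,-1, 0,0,0,0,-1]'; python3 -m pendant '[0,0,0,0,-1, 0,0,0,0,-1, 0,0,-0.03,0,-1, 0,0,-0.06,0,-1, 0,0,-0.1,0,-1, 0,0,-0.1,0,-1, 0,0,-0.1,0,-1, 0,0,-0.1,0,-1]'
python3 -m pendant '[-0.12,0,0,0,-1, -0.13,0,0,0,-1, 0,0,0,0,-1, 0,0,0,0,-1]'
python3 - <<'E'
from h import *
p,R=T();print(p,R.as_euler("xyz"))
im,C=snap("wrist","w16.png",(240,10,390,170),3);np.save("C16.npy",C)
snap("scene","s16.png")
snap("scene","s16c.png",(255,145,345,235),6)
snap("top","t16.png")
E
```

```text
t: 28.02
eef_pos: [489.5, 27.1, 105.8]
tcp_rot: [-3.142, 0.0, 1.587]
ft_force: [-0.1, -0.1, -0.9]
opening: 0.992
t: 29.02
eef_pos: [489.0, 27.2, 304.1]
tcp_rot: [3.141, 0.0, 1.587]
ft_force: [0.6, -0.2, 0.5]
opening: 1.0
t: 29.52
eef_pos: [490.9, -72.6, 302.3]
tcp_rot: [3.141, -0.0, 1.587]
ft_force: [-0.1, 0.3, 0.4]
opening: 1.0
[490.88389137 -72.56797717 302.27701519] [ 3.14132099e+00 -6.51111880e-05  1.58671954e+00]
```

View pics/w16.png

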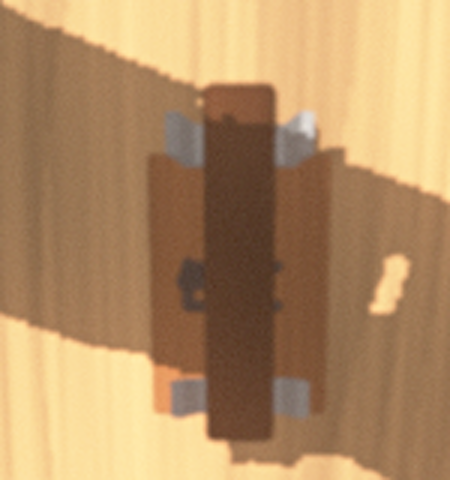

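View pics/s16.png

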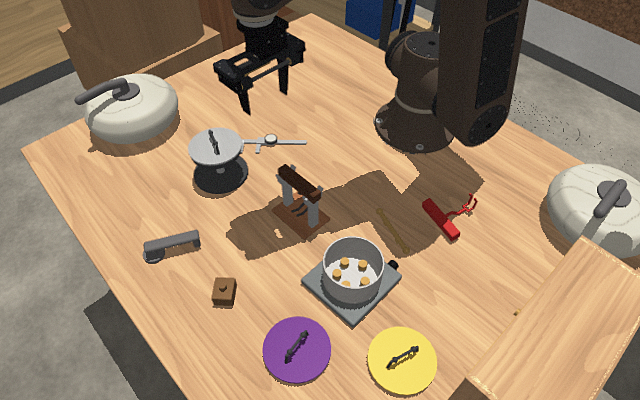

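View pics/s16c.png

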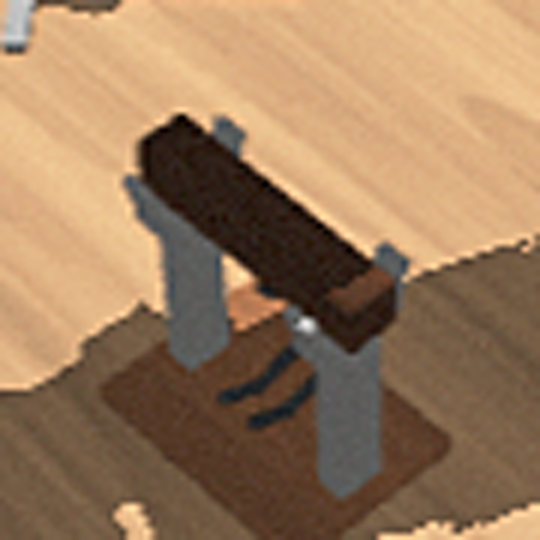

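View pics/t16.png

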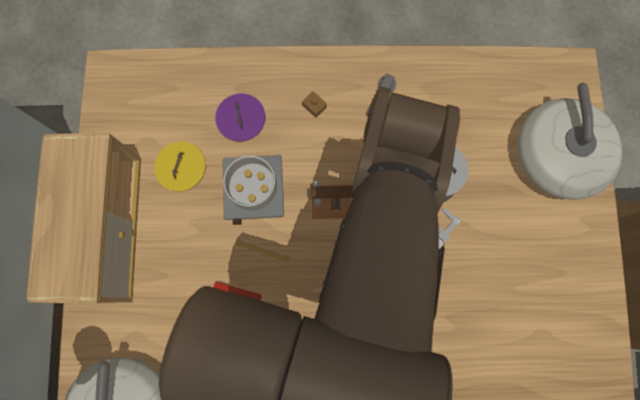

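Lifter is home in both saddles, tines pointing +x. One last check of seating: was the empty cup's rim at ≈98.5 mm in the first scene picture, and is the flange level now?

```bash
python3 - <<'E'
from h import *
C=c2w("scene"); x0,y0,x1,y1=180,120,260,170; t=[]
for f,L in (("scene0.png",((66,98.5),(62,98.5))),("s16.png",((70,103.5),(70,98.5)))):
    im=cv2.resize(cv2.imread("pics/"+f)[y0:y1,x0:x1],None,fx=9,fy=9,interpolation=2)[:290] ; im=cv2.resize(cv2.imread("pics/"+f)[y0:y1,x0:x1],None,fx=8,fy=6,interpolation=2)
    for (r,z),col in zip(L,((0,0,255),(0,255,0))):
        q=np.array([(proj("scene",C,[552+r*np.cos(a),-236+r*np.sin(a),z])-[x0,y0]+.5)*[8,6] for a in np.linspace(0,6.283,120)])
        cv2.polylines(im,[q.astype(np.int32)],True,col,1)
    t.append(im)
cv2.imwrite("pics/cmp.png",np.vstack(t)[:600])
E
```

```text
(no output)
```

View pics/cmp.png

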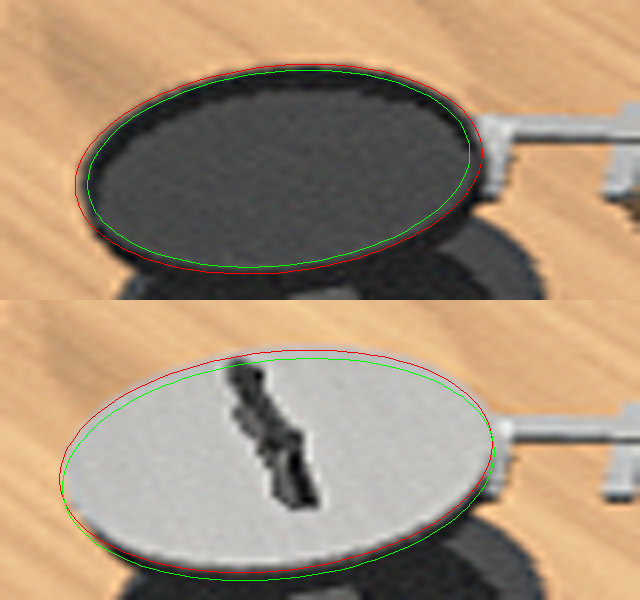

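Rim and flange agree to about 1 mm with a level, home lid. Handing in.

```bash
python3 -c "
from cell import env
print(env.state()['t'],env.job_done())"
```

```text
the job is handed in; nothing more can be done
29.725 None
```

The lid is in the cup of the rest, the lifter is back in its two saddles, and I handed the job in at 29.7 s of the 72 s allowed.

- **Lifting:** I took the dark wooden lifter from the rack and hooked its tines under the loop. They sat about 1 mm off its middle, between the beads. The lid came up level at about 0.45 kg or a little more.
- **Setting down:** I felt for the cup in 1–2 mm steps. The weight came off at a rim height of about 98.5 mm. I then dropped the tines clear of the loop and backed straight out, with no force change beyond about 1 N of reading noise and no visible lid movement.
- **Returning the lifter:** It went back straight down with the tines pointing +x. The largest wrist reading I saw in the whole job was about 9 N.

**Last checks:** In the scene camera, a level flange circle at the felt height matches the lid, and the empty cup's rim in the first picture matches the same height. The agreement is to about 1 mm. Both ends of the bar lie in the saddles. The weight, shroud, tommy bar and caliper look to be in their original places by eye; the arm partly hid the rest area from the top camera in the final view.

**One disagreement:** My first estimate of the rim from the pictures was about 95 mm. The wrist view alone suggested less, around 85–90 mm. The felt height and the final comparison both gave about 98.5 mm.

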